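# Reload a nitrogen concentrator and wind its racks up to the jets

### The job

Clear the finished yellow vial racks from the concentrator's bay into the white out-tray and stand every magenta rack down flat in a lane of the bay's platform instead, then slide the clear jet cover forward over them until its red tongue clicks behind the ledge. Only with the cover shut, wind the handwheel clockwise until the dial's red hand points at the green set mark, and let go. Leave the bottle, the jar and the tip box where they stand.

Things in the scene. Friction and masses are not known exactly. Their poses are not given: they have to be found in the camera images.
- platform_mid (a point): middle of the top face of the concentrator's steel lift platform, 112 (x) x 210 mm (y), at the bottom of its open bay; 20 mm above the bench when wound down. x points to the concentrator's back (its front faces the robot), y to its left, z up. Ribs 8 wide, 10 mm high run in x at y = -93, -31, 31, 93 mm, leaving three lanes 54 mm wide. It rises 5 mm per turn of the handwheel
- lane1 (a point): middle of the left lane (y = 62 mm from platform_mid), on the platform's top face. A rack stands in a lane with its long side in x, centred within 20 mm along it. Inside of the bay walls: 116 (x) x 214 mm (y); the front and back walls rise to 94 mm above the bench, the side walls with the cover's rails to 74 mm; the cover plate's underside is at 100 mm
- lane2 (a point): middle of the middle lane (y = 0), on the platform's top face
- lane3 (a point): middle of the right lane (y = -62 mm), on the platform's top face
- cover_grip (a point): middle of the blue upright gripping rib on the clear sliding jet cover: 12 thick (x), 72 long (y), its top 14 mm above this point, the cover plate 21 mm below it; 126 mm above the bench. Axes as platform_mid. The cover, 150 x 232 mm, is captive in rails, parked behind the bay at the start and pulled forward (-x) over it
- cover (a joint): how far (m) the cover has slid forward from its rearmost place: 0 to 0.02 at the start, about 0.1865 when the tongue has just dropped behind the ledge, 0.190 at the end stop. Rail drag about 2 N; the ledge takes about 10 N more
- tongue (a joint): lift angle (rad) of the red spring tongue at the middle of the cover's front edge: 0 at rest, about 0.2 while it rides over the red ledge, 0 again once clicked down behind it
- tongue_hook (a point): round hook (8 mm thick, 22 mm wide) under the red tongue's tip, 34 mm ahead of the cover's front edge; it drops behind the red ledge on the concentrator's front when the cover is home. Not to be handled
- wheel_hub (a point): centre of the black handwheel on the concentrator's left wing, at rim height (105 mm above the bench); axis vertical. Rim: round bar 14 mm thick on a circle of 60 mm radius; wing deck 50 mm below it. Hub radius 16 mm; two spokes 10 mm thick along this frame's +x and -x, turning with the wheel. Bay wall 96 mm from the axis (concentrator's -y), dial 113 mm (-x)
- handwheel (a joint): angle (rad) of the handwheel, 0 at the start (platform down), growing clockwise seen from above, which raises the platform; stop at 8.8. Friction 0.12 N m; stays where it is left
- dial_hand (a joint): angle (rad) of the dial's red hand, clockwise seen from above, from the thick zero tick at the dial's front. Geared to the handwheel: it turns one third as far
- dial_mark (a joint): angle (rad) of the green set mark on the dial, same sense and zero as the hand; differs from start to start, 1.7 to 2.6. Not to be moved
- dialhand_tip (a point): tip of the red hand, 28 mm from the centre of the white-faced dial (84 mm across, face 96 mm above the bench) on the left wing, in front of the handwheel
- mark_tip (a point): point 28 mm from the dial's centre in line with the green set mark, where the hand's tip should come to
- tray_mid (a point): middle of the inner floor of the white out-tray: 125 x 165 mm outside, 115 (x) by 155 (y) inside, floor 5 mm above the bench, walls 18 mm high; fixed. Two racks fit side by side, long side in x, at y = +38 and -38 mm
- solvent: amber solvent bottle with blue cap, 72 mm across, 160 mm high; origin at the middle of its underside. Bystander
- tipbox: yellow pipette-tip box, 120 x 80 x 55 mm; origin at the middle of its underside. Bystander
- jar: glass jar with white cap, 60 mm across, 80 mm high; origin at the middle of its underside. Bystander
- new1_mid (a point): magenta vial rack: block 84 long (own x) x 46 wide x 34 mm high, two rows of open glass vials showing 4 mm on top; along the top's middle, in x, an upright carrying rib 60 long x 10 thick x 34 mm high, to be pinched from above. 68 mm high in all, 0.2 kg. Point: the rack's centre, 34 mm above its underside (foot of the rib). On the bench at the start; 2 or 3 are present.
- new2_mid (a point): magenta vial rack: block 84 long (own x) x 46 wide x 34 mm high, two rows of open glass vials showing 4 mm on top; along the top's middle, in x, an upright carrying rib 60 long x 10 thick x 34 mm high, to be pinched from above. 68 mm high in all, 0.2 kg. Point: the rack's centre, 34 mm above its underside (foot of the rib). On the bench at the start; 2 or 3 are present.
- new3_mid (a point): magenta vial rack: block 84 long (own x) x 46 wide x 34 mm high, two rows of open glass vials showing 4 mm on top; along the top's middle, in x, an upright carrying rib 60 long x 10 thick x 34 mm high, to be pinched from above. 68 mm high in all, 0.2 kg. Point: the rack's centre, 34 mm above its underside (foot of the rib). On the bench at the start; 2 or 3 are present.
- done1_mid (a point): yellow (finished) vial rack: block 84 long (own x) x 46 wide x 34 mm high, two rows of white-capped vials showing 4 mm on top; along the top's middle, in x, an upright carrying rib 60 long x 10 thick x 34 mm high, to be pinched from above. 68 mm high in all, 0.2 kg. Point: the rack's centre, 34 mm above its underside (foot of the rib). In a lane at the start; 1 or 2 are present.
- done2_mid (a point): yellow (finished) vial rack: block 84 long (own x) x 46 wide x 34 mm high, two rows of white-capped vials showing 4 mm on top; along the top's middle, in x, an upright carrying rib 60 long x 10 thick x 34 mm high, to be pinched from above. 68 mm high in all, 0.2 kg. Point: the rack's centre, 34 mm above its underside (foot of the rib). In a lane at the start; 1 or 2 are present.

How it is judged:
On the way, in this order (a step that is already met when the one before it is completed fails the run):
1. the finished racks stand in the out-tray and all magenta racks stand seated in the platform's lanes (x of new1_mid in the frame of platform_mid between -0.022 and 0.022 m and y of new1_mid in the frame of platform_mid between -0.072 and 0.072 m and z of each of new1_mid, new2_mid, new3_mid in the frame of platform_mid below 0.038 m and angle between each of new1_mid, new2_mid, new3_mid, done1_mid, done2_mid's own z axis and vertical below 0.08 rad and angle between the x axis of each of new1_mid, new2_mid, new3_mid and the x axis of platform_mid, either way round below 0.2 rad and x of new2_mid in the frame of platform_mid between -0.022 and 0.022 m and y of new2_mid in the frame of platform_mid between -0.072 and 0.072 m and x of new3_mid in the frame of platform_mid between -0.022 and 0.022 m and y of new3_mid in the frame of platform_mid between -0.072 and 0.072 m and x of done1_mid in the frame of tray_mid between -0.035 and 0.035 m and y of done1_mid in the frame of tray_mid between -0.065 and 0.065 m and z of each of done1_mid, done2_mid in the frame of tray_mid below 0.038 m and x of done2_mid in the frame of tray_mid between -0.035 and 0.035 m and y of done2_mid in the frame of tray_mid between -0.065 and 0.065 m), for 0.3 s.
2. the cover is shut, its tongue clicked down behind the ledge (value of joint cover above 0.1845 m and value of joint tongue below 0.06 rad), for 0.2 s.
3. the red hand points at the green mark (distance between dialhand_tip and mark_tip below 0.003 m and velocity of joint handwheel between -0.05 and 0.05 rad/s), for 0.3 s.
At the end, for the whole second after the job is handed in: Yellow racks upright on the out-tray floor; every magenta rack upright, fully down between a lane's ribs; cover shut past the ledge, tongue down; tip of the red hand within 3 mm (6 degrees of dial) of the point at the green mark; wheel at rest (all of step 1 and all of step 2 and all of step 3); the robot touches nothing.
It fails at once if the handwheel is wound (more than 0.6 rad) while the cover is not shut (value of joint handwheel above 0.6 rad and value of joint cover below 0.18 m).
It fails at once if the solvent bottle is pushed more than 3 cm or tipped (distance of solvent from where it was at the start of the episode above 0.03 m or angle between solvent's own z axis and vertical above 0.5 rad).
It fails at once if the tip box is pushed more than 3 cm or tipped (distance of tipbox from where it was at the start of the episode above 0.03 m or angle between tipbox's own z axis and vertical above 0.5 rad).
It fails at once if the jar is pushed more than 3 cm or tipped (distance of jar from where it was at the start of the episode above 0.03 m or angle between jar's own z axis and vertical above 0.5 rad).
Of new1, new2, new3 only 2 to 3 are there at a start; the rules pass over those that are not, and their reading is None.
Of done1, done2 only 1 to 2 are there at a start; the rules pass over those that are not, and their reading is None.
At some moment in a run one of new1, new2, new3, done1, done2 may be knocked a few centimetres aside while the robot is not near it.
Once in a run the grip may slacken for a moment while it holds something.
It also fails if it takes over 210 s, if anything falls off the work surface, if the arm or the gripper's body presses on something with over 40 N, if the wrist force passes 120 N, or if a joint passes its speed limit or range.

### The arm

A 6-joint arm with a two-finger parallel gripper is mounted at the origin on the work surface. World frame = base frame: x ahead of the robot, y to its left, z up, the work surface at z = 0. Lengths are in m, angles in rad, forces in N, time in s.
With the tool pointing down it reaches from about 0.375 to 0.9 m from the base axis. Payload 3.1 kg.
Tool frame: the origin (TCP) lies on the centre line of the jaws, within the pads' length; the fingertips stand robot.tip_reach ahead of it and the grasp point (between the pads) lies 8 mm behind it (robot.tip_reach is the distance from the TCP to the fingertips, in m); z points along the fingers, y is the line along which they close (so a half turn about z gives the same grasp; the last joint's range is limited). The gripper opens to 87 mm and grips with 3 to 60 N. Pads are 19 mm wide; open, the fingers measure 117 mm over their backs; the gripper's body (75 mm by 190 mm) begins 51 mm behind the grasp point.
Start: joints at [1.016, 0.527, 1.433, -0, 1.181, -0.178], TCP at [0.23, 0.581, 0.234] pointing down, gripper open.
Joint ranges: [-3.08, 3.08], [-0.75, 2.2], [0.22, 2.44], [-1.43, 4.57], [0, 2.65], [-2.85, 2.85]. Speed limits (rad/s): [2.79, 2.79, 3.14, 3.14, 3.14, 3.14].

### API

Orientations are given as a unit quaternion [x, y, z, w].
In Python, from rig import robot gives the robot as it stands.
- The arm moves only by the tool jog_arm, never from a script. Its argument "motion" is one flat list of numbers, 7 for each row, row after row: the shift along the tool's x, y, z scaled (see below), then the turn, a rotation vector about the tool's x, y, z scaled (see below), then the gripper's target within -1 to 1 (shut at 1, half-way at 0, fully open at -1). In form: [x, y, z, rx, ry, rz, hand, x, y, z, rx, ry, rz, hand, ...]. A call has 1 to 12 rows; each row shifts and turns the commanded pose from where the row before left it, along the tool's axes as they then stand; what a row does not reach is not made up. The controller multiplies each number of a shift by 4 cm and each number of a turn by 4 degrees. A row lasts 1/8 s, in which the tool goes at most 62.5 mm and 10.7 degrees, less where a joint would pass 70% of its speed; a pose out of reach is approached as far as the arm can. A call with a number of a shift or a turn outside -1 to 1 is refused whole. A call with a gripper value outside its range is refused whole. The fingers move at their own pace and stop on an object; "grip_force" is the grip in N (left out, the last holds). Time passes only in rows, so rows that do not move let the fingers close. It gives the time, the measured TCP pose, the force, the opening and the grip force at its end, in the units of the state.
- robot.get_obs(): the state, without advancing time (a new reading comes with each control period).
- robot.camera(name): name is "side" or "top" or "wrist"; returns the picture (400x640x3 uint8, blue, green, red); there is no depth.
- robot.calibration(name): a dict with "fx", "fy", "cx", "cy" (pixels), "R" (3x3) and "t" (3): a world point X has camera coordinates R X + t; the wrist camera has in their place "T_tool_cam" (4x4, takes a point from camera to tool coordinates, whose origin is the TCP and whose axes are the flange's). Camera axes: x right, y down, z forward; pixel columns grow to the right and rows downward; lengths in m; the calibration is good to about 2 mm. A picture is of the moment at which its call begins: read the wrist's pose just before it. calibration takes no time and is no camera call.
- robot.hand_in(): hands the job in; it is judged then, once.
The state is a dict: "time": time; "q": joint angles; "joint_velocities": joint speeds; "joint_torque": joint torques, N m; "position": TCP position; "tool_rot": TCP orientation; "ft_force": force on the tool from outside, world axes, zero at the start; "moment": the same for the moment, N m; "grip_width": finger opening in m; "grip_force": force on a finger pad.
Only numpy, scipy, OpenCV 4.12 (cv2) and the standard library are available. Lean on these libraries where they do the work, as an engineer would, in place of code of your own. Each camera call takes 0.05 s, during which the arm holds its last target. There are 200 camera calls.

## Working session

There is one attempt and no reset: what is moved stays moved. The work goes in short steps, Python scripts to look and compute and a tool call to move; the robot and the scene stay as the last step left them, time stands still between calls to the robot, and variables do not carry over. Pictures are saved under pics/ and viewed, at most 14 in all, crops included, and the job is handed in when it is done.

Besides the shell and the picture viewer there is one more tool, called after "Request:" as a command line: name --argument value ..., lists and objects as JSON in quotes. jog_arm: Moves the arm, as the interface text tells. Shifts and turns lie within -1 to 1; 1 stands for 4 cm of shift or 4 degrees of turn. Its arguments: {"type":"object","properties":{"motion":{"type":"array","items":{"type":"number"}},"grip_force":{"type":"number"}},"required":["motion"]}

```bash
ls; mkdir -p pics
python3 - <<'E'
from rig import robot
import cv2,json
print(robot.get_obs()); print(robot.tip_reach)
for n in("top","side"):
    cv2.imwrite(f"pics/{n}0.png",robot.camera(n)); print(n,robot.calibration(n))
print(robot.calibration("wrist"))
E
```

```text
pics
{'time': 0.0, 'q': array([ 1.01548603e+00,  5.28494352e-01,  1.43391410e+00,  2.69182744e-05,
        1.18135415e+00, -1.78519528e-01]), 'joint_velocities': array([-0.00054797, -0.00104884, -0.00018709,  0.00125847, -0.00019847,
       -0.00037119]), 'joint_torque': array([-6.60623136e-04, -4.40035808e+01, -1.76593459e+01,  6.32800232e-02,
        5.82645438e-02, -1.94541612e-04]), 'position': array([0.22956111, 0.58055732, 0.23255052]), 'tool_rot': array([ 1.87287836e-01,  9.82304479e-01, -1.00829510e-03, -4.00839408e-04]), 'ft_force': array([ 0.30465458, -0.44722638,  0.22680762]), 'moment': array([-0.03831114,  0.05392215,  0.01477599]), 'grip_force': 0.0, 'grip_width': 0.0873337270410099}
0.011
top {'fx': 433.59869054828533, 'fy': 433.59869054828533, 'cx': 318.27278094367136, 'cy': 201.41956181249608, 'R': array([[ 0.0077333 , -0.99990869, -0.01108219],
       [-0.99391701, -0.00646846, -0.10994149],
       [ 0.10985977,  0.01186499, -0.99387628]]), 't': array([0.02201006, 0.57136541, 1.70606144])}
side {'fx': 502.38514183748424, 'fy': 502.38514183748424, 'cx': 320.16301995222966, 'cy': 199.4081444897665, 'R': array([[ 0.79991575, -0.59990241,  0.01587083],
       [-0.456635  , -0.6256155 , -0.63252646],
       [ 0.38938318,  0.4987207 , -0.77437614]]), 't': array([-0.43243708,  0.32143824,  1.62354863])}
{'fx': 313.18290704567994, 'fy': 313.18290704567994, 'cx': 319.42497147426064, 'cy': 198.77510757535143, 'T_tool_cam': array([[-2.29530004e-04, -9.65306626e-01, -2.61118873e-01,
         7.27724564e-02],
       [ 9.99999738e-01, -4.21562668e-05, -7.23181046e-04,
         7.47428292e-04],
       [ 6.87083658e-04, -2.61118971e-01,  9.65306382e-01,
        -1.50799149e-01],
       [ 0.00000000e+00,  0.00000000e+00,  0.00000000e+00,
         1.00000000e+00]])}
```

View pics/top0.png

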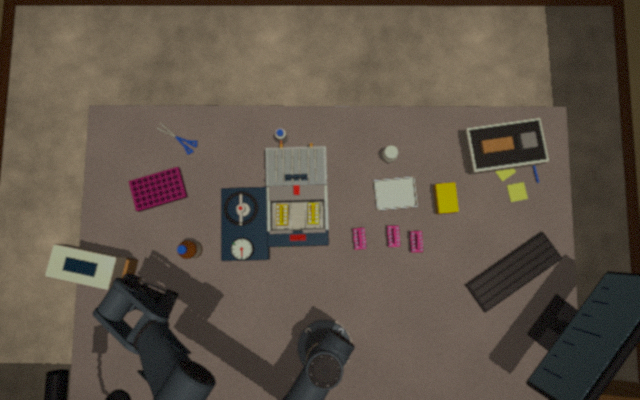

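View pics/side0.png

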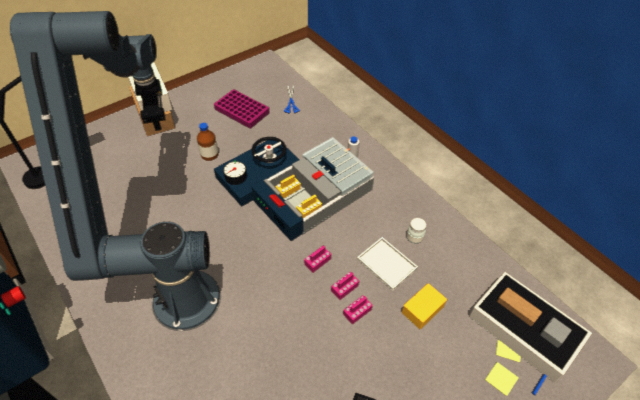

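```bash
cat > h.py <<'E'
from rig import robot
import numpy as np,cv2
from scipy.spatial.transform import Rotation as Rn
def cam(name,obs=None):
    c=robot.calibration(name); K=np.array([[c['fx'],0,c['cx']],[0,c['fy'],c['cy']],[0,0,1]])
    if name=='wrist':
        T=np.eye(4);T[:3,:3]=Rn.from_quat(obs['tool_rot']).as_matrix();T[:3,3]=obs['position']
        W=T@c['T_tool_cam']; R=W[:3,:3].T; t=-R@W[:3,3]
    else: R,t=np.array(c['R']),np.array(c['t'])
    return K,R,t
def back(C,uv,z):
    K,R,t=C; o=-R.T@t; uv=np.atleast_2d(uv).astype(float)
    d=(R.T@np.linalg.inv(K)@np.c_[uv,np.ones(len(uv))].T).T
    return o+d*((z-o[2])/d[:,2])[:,None]
def proj(C,X):
    K,R,t=C; p=(K@(R@np.atleast_2d(X).T+t[:,None])).T; return p[:,:2]/p[:,2:]
def blobs(img,lo,hi,amin=20):
    h=cv2.cvtColor(img,cv2.COLOR_BGR2HSV); m=cv2.inRange(h,lo,hi)
    n,l,s,c=cv2.connectedComponentsWithStats(m)
    return [(c[i],s[i]) for i in range(1,n) if s[i][4]>=amin],m
def state():
    o=robot.get_obs(); R=Rn.from_quat(o['tool_rot']).as_matrix()
    print('t%.2f'%o['time'],'pos',o['position'].round(4),'yaw(toolx)%.1f'%np.degrees(np.arctan2(R[1,0],R[0,0])),'z',R[:,2].round(3),'F',o['ft_force'].round(1),'w%.4f f%.1f'%(o['grip_width'],o['grip_force']),'q',o['q'].round(2)); return o
def shot(name):
    o=state(); img=robot.camera('wrist'); cv2.imwrite('pics/%s.png'%name,img); return cam('wrist',o),img
E
python3 - <<'E'
from h import *
C=cam('top');img=cv2.imread('pics/top0.png')
for nm,lo,hi,z in(('mag',(150,120,60),(175,255,255),.05),('yel',(18,120,100),(35,255,255),.06),('red',(0,150,80),(8,255,255),.08),('blue',(100,120,40),(125,255,255),.12)):
    for c,s in blobs(img,lo,hi,12)[0]: print(nm,c.round(1),s,back(C,c,z)[0].round(3))
for n,uv,z in(('wheel',(240,209),.105),('dial',(241.5,249.5),.096),('tray',(395.5,193.5),.018),('jar',(389,154),.08),('bottle',(189,249),.16),('coverrib',(296,177.5),.126)):print(n,back(C,uv,z)[0].round(3))
cv2.imwrite('pics/topc.png',cv2.resize(img[130:270,210:470],None,fx=3,fy=3,interpolation=2))
E
python3 -c "1"
```

```text
mag [157.4 188.7] [ 129  167   58   44 1645] [0.616 0.669 0.05 ]
mag [392.6 236. ] [387 226  13  21 173] [ 0.435 -0.267  0.05 ]
mag [358.7 238.1] [353 228  13  21 164] [ 0.425 -0.134  0.05 ]
mag [415.5 240.9] [409 231  13  21 178] [ 0.416 -0.356  0.05 ]
yel [504.8 173.2] [496 169  19  12 139] [ 0.685 -0.71   0.06 ]
yel [446.7 197.5] [435 182  24  32 659] [ 0.587 -0.479  0.06 ]
yel [516.7 191.6] [507 182  20  20 289] [ 0.612 -0.754  0.06 ]
yel [312.4 212.7] [308 202  11  22 129] [0.523 0.048 0.06 ]
yel [282.1 214.2] [276 204  12  22 161] [0.517 0.167 0.06 ]
red [296.  189.9] [294 186   5   9  44] [0.611 0.113 0.08 ]
red [297.1 237. ] [290 234  15   7  78] [0.427 0.106 0.08 ]
blue [279.5 132.3] [277 130   6   6  26] [0.83  0.177 0.12 ]
blue [187.2 144.3] [176 137  21  17 119] [0.781 0.534 0.12 ]
blue [535.2 173.1] [533 166   5  16  28] [ 0.675 -0.8    0.12 ]
blue [181.5 249.1] [178 245   8   9  56] [0.377 0.539 0.12 ]
blue [ 80.  266.4] [ 65 259  30  16 232] [0.31 0.92 0.12]
wheel [0.532 0.325 0.105]
dial [0.377 0.317 0.096]
tray [ 0.607 -0.285  0.018]
jar [ 0.755 -0.251  0.08 ]
bottle [0.378 0.499 0.16 ]
coverrib [0.652 0.111 0.126]
```

View pics/topc.png

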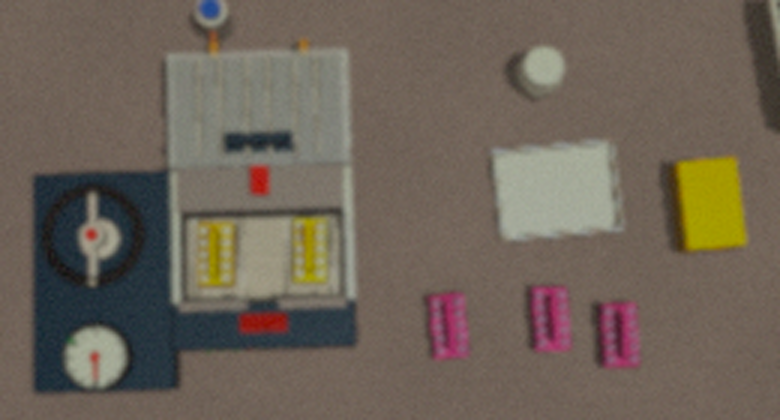

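Request:
jog_arm --motion '[0, 0, -0.4, 0, 0, -0.9, -1, 0, 0, -0.4, 0, 0, -0.9, -1, 0, 0, -0.4, 0, 0, -0.9, -1, 0, 0, -0.4, 0, 0, -0.9, -1, 0, 0, -0.4, 0, 0, -0.9, -1, 0, 0, -0.4, 0, 0, -0.9, -1, -0.48, -0.95, 0, 0, 0, 0, -1, -0.48, -0.95, 0, 0, 0, 0, -1, -0.48, -0.95, 0, 0, 0, 0, -1, -0.48, -0.95, 0, 0, 0, 0, -1, -0.48, -0.95, 0, 0, 0, 0, -1, -0.48, -0.95, 0, 0, 0, 0, -1]'

```text
time: 1.6
position: [0.3454, 0.3518, 0.3292]
tool_rot: [-0.0, 1.0, -0.0, -0.0]
ft_force: [0.9, -0.4, 0.1]
grip_width: 0.0869
grip_force: 0.0
```

Request:
jog_arm --motion '[-0.48, -0.95, 0, 0, 0, 0, -1, -0.48, -0.95, 0, 0, 0, 0, -1, -0.48, -0.95, 0, 0, 0, 0, -1, -0.48, -0.95, 0, 0, 0, 0, -1, -0.48, -0.95, 0, 0, 0, 0, -1, -0.48, -0.95, 0, 0, 0, 0, -1, -0.48, -0.95, 0, 0, 0, 0, -1, -0.3, -0.5, 0, 0, 0, 0, -1, 0, 0, 0, 0, 0, 0, -1, 0, 0, 0, 0, 0, 0, -1]'

```text
time: 2.85
position: [0.4908, 0.0678, 0.3292]
tool_rot: [-0.0, 1.0, 0.0, -0.001]
ft_force: [-0.5, -0.4, -0.0]
grip_width: 0.0873
grip_force: 0.0
```

Run:
```python
from h import *
C,img=shot('w1')
```

```text
t2.85 pos [0.4908 0.0678 0.3292] yaw(toolx)-180.0 z [-0.001  0.001 -1.   ] F [-0.5 -0.4 -0. ] w0.0873 f0.0 q [-0.09  0.24  1.62  0.    1.28 -1.66]
```

View pics/w1.png

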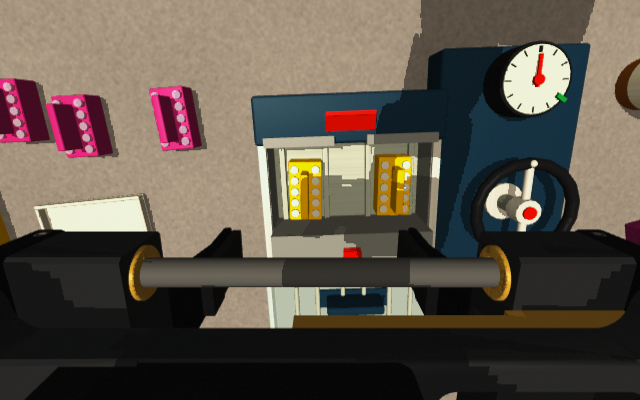

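```bash
cat >> h.py <<'E'
from scipy.optimize import minimize
def boxpts(l,w,z0,z1,p):
    x,y,a=p; c,s=np.cos(a),np.sin(a)
    q=np.array([[i*l/2,j*w/2] for i in(-1,1) for j in(-1,1)])@np.array([[c,s],[-s,c]])+[x,y]
    return np.vstack([np.c_[q,[z]*4] for z in(z0,z1)])
def sil(C,shape,boxes,p):
    m=np.zeros(shape,np.uint8)
    for b in boxes:
        h=cv2.convexHull((proj(C,boxpts(*b,p))*16).astype(np.int32))
        cv2.fillConvexPoly(m,h,255,shift=4)
    return m
def fit(C,mask,boxes,p0):
    f=lambda p:(lambda s:-((s&mask)>0).sum()/max(1,((s|mask)>0).sum()))(sil(C,mask.shape,boxes,p))
    best=None
    for d in(.02,.006):
        r=minimize(f,p0,method='Nelder-Mead',options=dict(initial_simplex=np.array([p0]+[np.array(p0)+e for e in np.diag([d,d,.1])])))
        p0=r.x
    return r.x,-r.fun
def rack(z): return [(.084,.046,z,z+.034),(.060,.010,z+.034,z+.068),(.070,.034,z+.034,z+.038)]
def findracks(C,img,lo,hi,z,amin=150):
    out=[]
    b,m=blobs(img,lo,hi,amin); m=cv2.morphologyEx(m,cv2.MORPH_CLOSE,np.ones((9,9)))
    n,l,s,c=cv2.connectedComponentsWithStats(m)
    for i in range(1,n):
        if s[i][4]<amin: continue
        X=back(C,c[i],z+.04)[0]
        p,q=fit(C,((l==i)*255).astype(np.uint8),rack(z),[X[0],X[1],0.02]); out.append((p,q,s[i])); print(p[:2].round(4),'yaw%.1f'%np.degrees(p[2]),'iou%.2f'%q,s[i])
    return out
MAG=((150,100,30),(178,255,255)); YEL=((18,100,40),(35,255,255))
E
python3 - <<'E'
from h import *
img=cv2.imread('pics/w1.png'); C=cam('wrist',robot.get_obs())
print('M');findracks(C,img,*MAG,0.)
print('Y');findracks(C,img,*YEL,.02)
for nm,lo,hi,z in(('red',(0,150,80),(8,255,255),.096),('green',(45,100,50),(85,255,255),.096)):
    for c,s in blobs(img,lo,hi,12)[0]: print(nm,c.round(1),s,back(C,c,z)[0].round(4))
cv2.imwrite('pics/w1c.png',cv2.resize(img[80:250,240:460],None,fx=3.5,fy=3.5,interpolation=2))
E
```

```text
M
[ 0.4351 -0.2731] yaw4.0 iou0.54 [   0   78  113   80 6126]
[ 0.425  -0.1359] yaw5.3 iou0.94 [ 149   86   53   65 2601]
[0.5828 0.6029] yaw-29.2 iou0.77 [625 220  15  25 296]
Y
[0.5157 0.1723] yaw2.2 iou0.96 [ 373  153   39   63 2280]
[0.523 0.049] yaw0.3 iou0.98 [ 288  158   34   63 2042]
[ 0.5715 -0.4456] yaw5.1 iou0.98 [  0 212  11  34 197]
[ 0.6588 -0.2037] yaw-33.3 iou0.40 [128 245  33  56 923]
[0.6566 0.341 ] yaw33.2 iou0.40 [479 245  33  56 930]
[0.7303 0.462 ] yaw-46.5 iou0.20 [ 292  310  333   18 4693]
red [539.2  72. ] [533  53  12  34 212] [0.3713 0.3208 0.096 ]
red [350.3 119.9] [325 110  52  21 992] [0.4247 0.1058 0.096 ]
red [529.5 213. ] [523 207  14  13 142] [0.5406 0.3393 0.096 ]
red [352.  252.6] [343 248  19  10 183] [0.5961 0.1127 0.096 ]
green [560.9  97.3] [555  93  13  10  70] [0.3989 0.3512 0.096 ]
```

View pics/w1c.png

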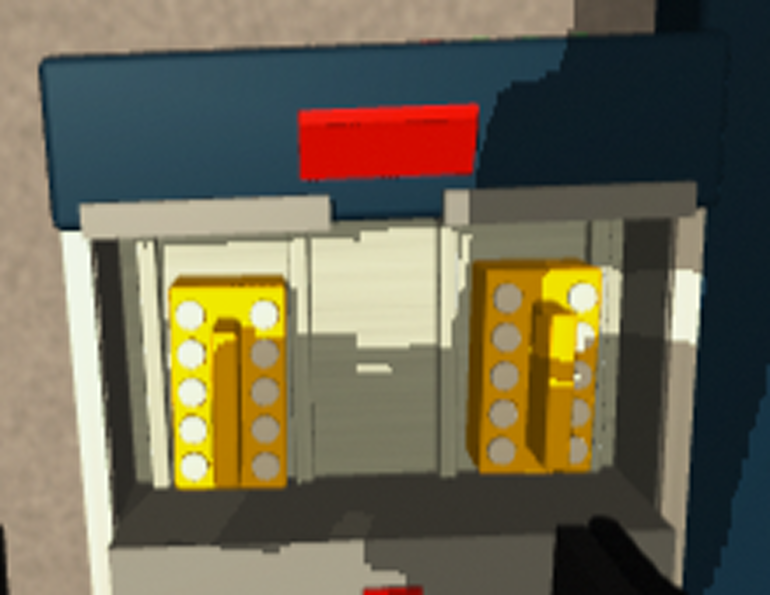

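Run:
```python
from h import *
C=cam('wrist',robot.get_obs())
f=lambda pts,z:back(C,np.array(pts)/3.5+[240,80],z)[:,:2].round(4)
for n,p,z in(('frontwall',[(80,205),(330,198),(445,190),(695,183)],.094),('ribR y=-27',[(308,240),(312,478)],.03),('ribL y=27',[(441,228),(443,473)],.03),('ledge',[(300,110),(478,104)],.08),('frontedge',[(42,60),(720,36)],.07),('backwalltop bottom',[(112,545),(670,528)],.094)):
    r=f(p,z); d=r[-1]-r[0]; print(n,r.tolist(),'ang',np.degrees(np.arctan2(d[1],d[0])).round(1))
# tray white box
img=cv2.imread('pics/top0.png');T=cam('top')
m=cv2.inRange(img[165:220,365:425],(140,140,140),(255,255,255)); M=np.zeros(img.shape[:2],np.uint8);M[165:220,365:425]=m
print(fit(T,M,[(.125,.165,0,.018)],[.607,-.285,0.]))
print('top magenta');findracks(T,img,*MAG,0.,100)
```

```text
frontwall [[0.4468, 0.0004], [0.4443, 0.0871], [0.4416, 0.1269], [0.4391, 0.213]] ang 92.1
ribR y=-27 [[0.4655, 0.0814], [0.5675, 0.0839]] ang 1.4
ribL y=27 [[0.4606, 0.1354], [0.5652, 0.1404]] ang 2.7
ledge [[0.4149, 0.0768], [0.4128, 0.1393]] ang 91.9
frontedge [[0.3977, -0.015], [0.3894, 0.2258]] ang 92.0
backwalltop bottom [[0.5729, 0.0067], [0.5659, 0.2163]] ang 91.9
(array([ 0.60688543, -0.2752249 ,  0.11954592]), np.float64(0.7416728349370837))
top magenta
[0.6233 0.6766] yaw2.8 iou0.21 [ 129  167   58   44 1708]
[ 0.4375 -0.2742] yaw1.5 iou0.88 [386 225  14  22 268]
[ 0.4265 -0.138 ] yaw7.2 iou0.91 [352 227  14  23 266]
[ 0.4134 -0.3626] yaw0.2 iou0.93 [409 231  14  22 285]
```

Request:
jog_arm --motion '[-0.8, -0.47, 0, 0, 0, -0.35, 0, 0, 0, 0.8, 0, 0, 0, 0, 0, 0, 0.8, 0, 0, 0, 0, 0, 0, 0.8, 0, 0, 0, 0, 0, 0, 0.8, 0, 0, 0, 0, 0, 0, 0.8, 0, 0, 0, 0, 0, 0, 0.8, 0, 0, 0, 0, 0, 0, 0.8, 0, 0, 0, 0, 0, 0, 0.5, 0, 0, 0, 0, 0, 0, 0, 0, 0, 0, 0]' --grip_force 30

```text
time: 4.15
position: [0.5221, 0.0496, 0.0844]
tool_rot: [-0.013, 1.0, 0.0, -0.002]
ft_force: [-0.6, 0.2, -0.6]
grip_width: 0.0435
grip_force: 0.0
```

```bash
cat >> h.py <<'E'
def plan(x,y,z,yaw):
    "tool-frame totals in jog units; yaw = rack yaw (deg); turn first"
    o=state(); R=Rn.from_quat(o['tool_rot']).as_matrix()
    cur=np.degrees(np.arctan2(R[1,0],R[0,0]))-180; dy=(yaw-cur+90)%180-90
    Rt=Rn.from_euler('z',yaw+180,degrees=True)*Rn.from_euler('x',180,degrees=True)
    d=np.array([x,y,z])-o['position']
    print('after-turn shift',(Rt.as_matrix().T@d/.04).round(2),'before-turn shift',(R.T@d/.04).round(2),'rz',round(-dy/4,2))
E
python3 - <<'E'
from h import *
C,img=shot('w2'); findracks(C,img,*YEL,.02)
E
```

```text
t4.15 pos [0.5221 0.0496 0.0844] yaw(toolx)-178.5 z [-0.004  0.001 -1.   ] F [-0.6  0.2 -0.6] w0.0435 f0.0 q [-0.12  0.63  1.8   0.    0.71 -1.72]
[0.5152 0.1717] yaw1.4 iou0.54 [ 456  155  123  104 8442]
[0.5224 0.0485] yaw-0.4 iou0.54 [ 279  160   78   99 5710]
[ 0.59   -0.0072] yaw-14.2 iou0.06 [215 245  19  56 593]
[0.5831 0.1083] yaw14.9 iou0.06 [406 245  19  56 589]
[0.5696 0.1628] yaw-98.3 iou0.16 [ 198  287  361   41 6345]
```

Request:
jog_arm --motion '[0, 0, 0.25, 0, 0, 0, 0, 0, 0, 0, 0, 0, 0, 0, 0, 0, 0, 0, 0, 0, 1, 0, 0, 0, 0, 0, 0, 1, 0, 0, 0, 0, 0, 0, 1, 0, 0, 0, 0, 0, 0, 1]'

```text
time: 4.95
position: [0.5237, 0.0484, 0.0757]
tool_rot: [-0.012, 1.0, -0.0, 0.0]
ft_force: [-0.7, -0.2, 0.7]
grip_width: 0.0108
grip_force: 0.8
```

Run:
```python
from h import *
plan(.607,-.285,.20,5)
```

```text
t4.95 pos [0.5237 0.0484 0.0757] yaw(toolx)-178.6 z [ 0. -0. -1.] F [-0.7 -0.2  0.7] w0.0108 f0.8 q [-0.12  0.64  1.81 -0.    0.69 -1.72]
after-turn shift [-1.35 -8.48 -3.11] before-turn shift [-1.88 -8.38 -3.11] rz -0.9
```

Request:
jog_arm --motion '[0, 0, 0, 0, 0, 0, 1, 0, 0, 0, 0, 0, 0, 1, 0, 0, -0.5, 0, 0, 0, 1, 0, 0, -0.9, 0, 0, 0, 1, 0, 0, -0.9, 0, 0, 0, 1, 0, 0, -0.9, 0, 0, 0, 1, 0, -0.9, -0.3, 0, 0, 0, 1, 0, -0.9, 0, 0, 0, 0, 1, 0, -0.9, 0, 0, 0, 0, 1, 0, -0.9, 0, 0, 0, 0, 1, 0, -0.9, 0, 0, 0, 0, 1, 0, 0, 0, 0, 0, 0, 1]'

```text
time: 6.45
position: [0.5281, -0.1339, 0.2151]
tool_rot: [-0.011, 1.0, -0.0, 0.0]
ft_force: [0.2, -0.2, -2.0]
grip_width: 0.0098
grip_force: 29.9
```

Run:
```python
from h import *
C,img=shot('w3'); findracks(C,img,*MAG,0.)
```

```text
t6.45 pos [ 0.5281 -0.1339  0.2151] yaw(toolx)-178.8 z [ 0. -0. -1.] F [ 0.2 -0.2 -2. ] w0.0098 f29.9 q [-0.45  0.44  1.65 -0.    1.04 -2.05]
[ 0.4145 -0.3606] yaw2.9 iou0.94 [  51   18   88   92 6385]
[ 0.4245 -0.1361] yaw5.2 iou0.97 [ 293   34   51   92 4118]
[ 0.4349 -0.2709] yaw4.4 iou0.95 [ 155   44   67   89 4807]
```

View pics/w3.png

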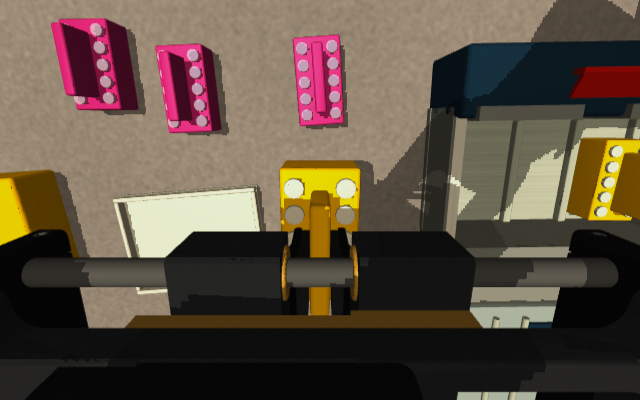

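Run:
```python
from h import *
C=cam('wrist',robot.get_obs())
r=back(C,[(115,199),(257,187),(137,293)],.018); print(r.round(4))
d=r[1]-r[0]; a=np.arctan2(d[1],d[0])-np.pi/2; print('yaw',np.degrees(a),np.linalg.norm(d))
ex=np.array([np.cos(a),np.sin(a)]); ey=np.array([-ex[1],ex[0]])
m=(r[0]+r[1])[:2]/2+ex*.0625; print('mid',m,'slots',m+.038*ey,m-.038*ey)
s=m+.038*ey; plan(*s,.14,np.degrees(a))
```

```text
[[ 0.5543 -0.3656  0.018 ]
 [ 0.5366 -0.2019  0.018 ]
 [ 0.676  -0.3561  0.018 ]]
yaw 6.182576695154962 0.1646685853307477
mid [ 0.60758026 -0.27704356] slots [ 0.60348777 -0.23926458] [ 0.61167274 -0.31482255]
t6.50 pos [ 0.5276 -0.1323  0.215 ] yaw(toolx)-178.7 z [-0.001  0.001 -1.   ] F [-0.4 -0.  -2.2] w0.0098 f3.0 q [-0.45  0.44  1.66  0.    1.04 -2.04]
after-turn shift [-1.6  -2.86  1.87] before-turn shift [-1.84 -2.72  1.87] rz -1.23
```

Request:
jog_arm --motion '[0, 0, 0, 0, 0, -0.62, 1, 0, 0, 0, 0, 0, -0.61, 1, -0.4, -0.71, 0, 0, 0, 0, 1, -0.4, -0.71, 0, 0, 0, 0, 1, -0.4, -0.71, 0, 0, 0, 0, 1, -0.4, -0.71, 0, 0, 0, 0, 1, 0, 0, 0.6, 0, 0, 0, 1, 0, 0, 0.6, 0, 0, 0, 1, 0, 0, 0.6, 0, 0, 0, 1, 0, 0, 0, 0, 0, 0, 1, 0, 0, 0, 0, 0, 0, 1]'

```text
time: 7.88
position: [0.6047, -0.2368, 0.1441]
tool_rot: [-0.056, 0.998, -0.0, 0.0]
ft_force: [0.4, 0.3, -1.7]
grip_width: 0.0095
grip_force: 30.0
```

Run:
```python
from h import *
plan(.6035,-.2393,.0625,6.2)
C,img=shot('w4')
findracks(C,img,*YEL,robot.get_obs()['position'][2]-.0557,2000)
```

```text
t7.88 pos [ 0.6047 -0.2368  0.1441] yaw(toolx)-173.6 z [ 0.001 -0.    -1.   ] F [ 0.4  0.3 -1.7] w0.0095 f30.0 q [-0.55  0.66  1.45  0.    1.03 -2.23]
after-turn shift [ 0.04 -0.06  2.04] before-turn shift [ 0.04 -0.06  2.04] rz 0.05
t7.88 pos [ 0.6047 -0.2368  0.1441] yaw(toolx)-173.6 z [ 0.001 -0.    -1.   ] F [ 0.4  0.3 -1.7] w0.0095 f30.0 q [-0.55  0.66  1.45  0.    1.03 -2.23]
[ 0.571  -0.4053] yaw5.4 iou0.99 [    0    69   112   157 15419]
[ 0.6038 -0.2357] yaw6.2 iou0.44 [ 279  160   82   98 5085]
[ 0.6901 -0.2207] yaw-13.5 iou0.14 [ 125  287  358   41 5664]
```

View pics/w4.png

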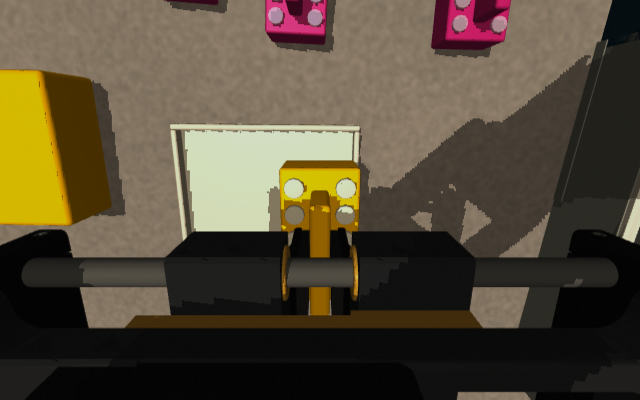

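Request:
jog_arm --motion '[0.04, -0.06, 0.6, 0, 0, 0, 1, 0, 0, 0.6, 0, 0, 0, 1, 0, 0, 0.5, 0, 0, 0, 1, 0, 0, 0.3, 0, 0, 0, 1, 0, 0, 0, 0, 0, 0, 1, 0, 0, 0.06, 0, 0, 0, 1, 0, 0, 0, 0, 0, 0, 0, 0, 0, 0, 0, 0, 0, 0, 0, 0, 0, 0, 0, 0, 0, 0, -0.8, 0, 0, 0, 0, 0, 0, -0.9, 0, 0, 0, 0, 0, 0, -0.9, 0, 0, 0, 0, 0, 0, -0.9, 0, 0, 0, 0]'

```text
invalid input
```

Run:
```python
from h import *
plan(.5157,.172,.22,1.5)
```

```text
t7.92 pos [ 0.605  -0.2371  0.1446] yaw(toolx)-173.6 z [ 0.002 -0.001 -1.   ] F [ 0.5 -1.2 -1.3] w0.0097 f30.0 q [-0.55  0.66  1.45  0.    1.03 -2.23]
after-turn shift [ 1.96 10.28 -1.88] before-turn shift [ 1.08 10.41 -1.9 ] rz 1.22
```

Request:
jog_arm --motion '[0.04, -0.06, 0.6, 0, 0, 0, 1, 0, 0, 0.6, 0, 0, 0, 1, 0, 0, 0.5, 0, 0, 0, 1, 0, 0, 0.3, 0, 0, 0, 1, 0, 0, 0, 0, 0, 0, 1, 0, 0, 0.05, 0, 0, 0, 1, 0, 0, 0, 0, 0, 0, 0, 0, 0, 0, 0, 0, 0, 0, 0, 0, 0, 0, 0, 0, 0, 0, 0, -0.8, 0, 0, 0, 0, 0, 0, -0.9, 0, 0, 0, 0, 0, 0, -0.9, 0, 0, 0, 0]'

```text
time: 9.43
position: [0.6028, -0.2399, 0.1667]
tool_rot: [-0.055, 0.998, -0.0, 0.0]
ft_force: [-0.2, -0.0, 0.1]
grip_width: 0.0431
grip_force: 0.0
```

Run:
```python
from h import *
plan(.5157,.172,.22,1.5)
C,img=shot('w5'); findracks(C,img,*YEL,.005,3000)
```

```text
t9.43 pos [ 0.6028 -0.2399  0.1667] yaw(toolx)-173.7 z [ 0. -0. -1.] F [-0.2 -0.   0.1] w0.0431 f0.0 q [-0.55  0.63  1.43 -0.    1.08 -2.23]
after-turn shift [ 1.91 10.35 -1.33] before-turn shift [ 1.03 10.48 -1.33] rz 1.21
t9.43 pos [ 0.6028 -0.2399  0.1667] yaw(toolx)-173.7 z [ 0. -0. -1.] F [-0.2 -0.   0.1] w0.0431 f0.0 q [-0.55  0.63  1.43 -0.    1.08 -2.23]
[ 0.5684 -0.4785] yaw5.1 iou0.55 [    0    76   129   144 16840]
[ 0.6027 -0.239 ] yaw5.9 iou0.93 [ 294  146   51   93 4441]
[ 0.7119 -0.0417] yaw-35.2 iou0.19 [ 198  310  357   18 5082]
```

Request:
jog_arm --motion '[0, 0, -0.45, 0, 0, 0.41, 0, 0, 0, -0.45, 0, 0, 0.4, 0, 0, 0, -0.43, 0, 0, 0.4, 0, 0.19, 1, 0, 0, 0, 0, 0, 0.19, 1, 0, 0, 0, 0, 0, 0.19, 1, 0, 0, 0, 0, 0, 0.19, 1, 0, 0, 0, 0, 0, 0.19, 1, 0, 0, 0, 0, 0, 0.19, 1, 0, 0, 0, 0, 0, 0.19, 1, 0, 0, 0, 0, 0, 0.19, 1, 0, 0, 0, 0, 0, 0.19, 1, 0, 0, 0, 0, 0]'

```text
time: 10.98
position: [0.5249, 0.1194, 0.2191]
tool_rot: [-0.012, 1.0, 0.0, 0.0]
ft_force: [0.2, 1.0, -0.6]
grip_width: 0.0436
grip_force: 0.0
```

Request:
jog_arm --motion '[0.2, 1, 0, 0, 0, 0, 0, 0, 0.35, 0, 0, 0, 0, 0, 0, 0, 0, 0, 0, 0, 0]'

```text
time: 11.35
position: [0.516, 0.1723, 0.2189]
tool_rot: [-0.014, 1.0, -0.0, 0.0]
ft_force: [0.7, -0.4, -0.8]
grip_width: 0.0434
grip_force: 0.0
```

Run:
```python
from h import *
C,img=shot('w6'); r=findracks(C,img,*YEL,.02,2000)
p=max(r,key=lambda r:r[1])[0]; plan(p[0],p[1],.0745,np.degrees(p[2]))
```

```text
t11.35 pos [0.516  0.1723 0.2189] yaw(toolx)-178.4 z [ 0.001 -0.    -1.   ] F [ 0.7 -0.4 -0.8] w0.0434 f0.0 q [ 0.12  0.44  1.65 -0.    1.05 -1.48]
[0.5152 0.1729] yaw0.8 iou0.98 [ 297  142   46   83 3681]
[0.6707 0.3846] yaw-48.6 iou0.19 [ 198  310  358   19 5386]
t11.40 pos [0.5162 0.1715 0.2189] yaw(toolx)-178.5 z [ 0.    -0.001 -1.   ] F [-0.   0.7  0.2] w0.0435 f0.0 q [ 0.12  0.44  1.65 -0.    1.05 -1.48]
after-turn shift [0.02 0.03 3.61] before-turn shift [0.03 0.04 3.61] rz 0.18
```

Request:
jog_arm --motion '[0, 0.03, 0.8, 0, 0, 0.1, 0, 0, 0, 0.8, 0, 0, 0, 0, 0, 0, 0.8, 0, 0, 0, 0, 0, 0, 0.7, 0, 0, 0, 0, 0, 0, 0.5, 0, 0, 0, 0, 0, 0, 0, 0, 0, 0, 0, 0, 0, 0, 0, 0, 0, 1, 0, 0, 0, 0, 0, 0, 1, 0, 0, 0, 0, 0, 0, 1, 0, 0, 0, 0, 0, 0, 1, 0, 0, 0, 0, 0, 0, 1, 0, 0, -0.2, 0, 0, 0, 1]'

```text
time: 12.9
position: [0.5149, 0.1731, 0.0824]
tool_rot: [-0.01, 1.0, -0.0, -0.001]
ft_force: [-0.4, 0.3, -2.0]
grip_width: 0.0098
grip_force: 30.0
```

Run:
```python
from h import *
plan(.612,-.315,.20,6.2)
```

```text
t12.90 pos [0.5149 0.1731 0.0824] yaw(toolx)-178.9 z [-0.002 -0.    -1.   ] F [-0.4  0.3 -2. ] w0.0098 f30.0 q [ 0.12  0.65  1.76  0.    0.74 -1.47]
after-turn shift [ -1.1  -12.39  -2.94] before-turn shift [ -2.19 -12.25  -2.94] rz -1.28
```

Request:
jog_arm --motion '[0, 0, -0.8, 0, 0, 0, 1, 0, 0, -0.8, 0, 0, 0, 1, 0, 0, -0.8, 0, 0, 0, 1, 0, 0, -0.8, 0, 0, -0.43, 1, 0, 0, 0, 0, 0, -0.43, 1, 0, 0, 0, 0, 0, -0.42, 1, -0.09, -1, 0, 0, 0, 0, 1, -0.09, -1, 0, 0, 0, 0, 1, -0.09, -1, 0, 0, 0, 0, 1, -0.09, -1, 0, 0, 0, 0, 1, -0.09, -1, 0, 0, 0, 0, 1, -0.09, -1, 0, 0, 0, 0, 1]'

```text
time: 14.4
position: [0.5621, -0.0641, 0.2085]
tool_rot: [-0.054, 0.999, 0.001, -0.002]
ft_force: [-1.0, 0.1, -2.2]
grip_width: 0.0099
grip_force: 30.0
```

Request:
jog_arm --motion '[-0.09, -1, 0, 0, 0, 0, 1, -0.09, -1, 0, 0, 0, 0, 1, -0.09, -1, 0, 0, 0, 0, 1, -0.09, -1, 0, 0, 0, 0, 1, -0.09, -1, 0, 0, 0, 0, 1, -0.09, -1, 0, 0, 0, 0, 1, 0, -0.4, 0, 0, 0, 0, 1, 0, 0, 0.6, 0, 0, 0, 1, 0, 0, 0.7, 0, 0, 0, 1, 0, 0, 0, 0, 0, 0, 1, 0, 0, 0, 0, 0, 0, 1]'

```text
time: 15.78
position: [0.6125, -0.3148, 0.1589]
tool_rot: [-0.055, 0.999, 0.0, -0.0]
ft_force: [-0.1, 0.9, -1.4]
grip_width: 0.0099
grip_force: 30.0
```

Run:
```python
from h import *
plan(.612,-.315,.061,6.2)
C,img=shot('w7'); findracks(C,img,*YEL,robot.get_obs()['position'][2]-.0545,2000)
```

```text
t15.78 pos [ 0.6125 -0.3148  0.1589] yaw(toolx)-173.7 z [-0.  0. -1.] F [-0.1  0.9 -1.4] w0.0099 f30.0 q [-0.64  0.69  1.33  0.    1.12 -2.32]
after-turn shift [ 0.01 -0.    2.45] before-turn shift [ 0.01 -0.01  2.45] rz 0.01
t15.78 pos [ 0.6125 -0.3148  0.1589] yaw(toolx)-173.7 z [-0.  0. -1.] F [-0.1  0.9 -1.4] w0.0099 f30.0 q [-0.64  0.69  1.33  0.    1.12 -2.32]
[ 0.5702 -0.4214] yaw5.4 iou0.90 [   58    72   140   150 17780]
[ 0.5958 -0.2764] yaw7.3 iou0.37 [ 370  145   63   87 4635]
[ 0.6106 -0.3151] yaw4.2 iou0.42 [ 279  162   82   96 5025]
[ 0.6981 -0.2985] yaw-12.9 iou0.14 [ 125  287  358   41 5668]
```

Run:
```python
from h import *
findracks(cam('wrist',robot.get_obs()),cv2.imread('pics/w7.png'),*YEL,.005,4000)
```

```text
[ 0.5705 -0.5017] yaw5.6 iou0.49 [   58    72   140   150 17780]
[ 0.6011 -0.2405] yaw6.2 iou0.83 [ 370  145   63   87 4635]
[ 0.6268 -0.3066] yaw7.3 iou0.57 [ 279  162   82   96 5025]
[ 0.7305 -0.2662] yaw-68.6 iou0.21 [ 125  287  358   41 5668]
```

Request:
jog_arm --motion '[0, 0, 0.7, 0, 0, 0, 1, 0, 0, 0.7, 0, 0, 0, 1, 0, 0, 0.6, 0, 0, 0, 1, 0, 0, 0.4, 0, 0, 0, 1, 0, 0, 0, 0, 0, 0, 1, 0, 0, 0.04, 0, 0, 0, 1, 0, 0, 0, 0, 0, 0, 0, 0, 0, 0, 0, 0, 0, 0, 0, 0, 0, 0, 0, 0, 0, 0, 0, -0.8, 0, 0, 0, 0, 0, 0, -0.9, 0, 0, 0, 0, 0, 0, -0.9, 0, 0, 0, 0]'

```text
time: 17.32
position: [0.6122, -0.3153, 0.1663]
tool_rot: [-0.054, 0.999, 0.0, -0.0]
ft_force: [0.6, -1.0, -0.3]
grip_width: 0.0435
grip_force: 0.0
```

Run:
```python
from h import *
C,img=shot('w8'); findracks(C,img,*YEL,.005,3000);  findracks(C,img,*MAG,0.)
plan(.425,-.2,.22,4.5)
```

```text
t17.32 pos [ 0.6122 -0.3153  0.1663] yaw(toolx)-173.8 z [-0.  0. -1.] F [ 0.6 -1.  -0.3] w0.0435 f0.0 q [-0.64  0.69  1.32  0.    1.14 -2.32]
[ 0.5703 -0.4988] yaw9.0 iou0.48 [   66    74   135   146 16730]
[ 0.6018 -0.239 ] yaw6.0 iou0.91 [ 370  145   61   94 4868]
[ 0.6129 -0.3146] yaw6.5 iou0.89 [ 294  148   51   94 4242]
[ 0.7211 -0.1173] yaw-35.5 iou0.19 [ 198  310  357   18 5066]
[ 0.4129 -0.362 ] yaw2.3 iou0.98 [257   0  57  15 695]
[ 0.4337 -0.2717] yaw3.1 iou0.85 [ 360    0   65   51 2589]
[ 0.4232 -0.1358] yaw5.5 iou0.87 [ 507    0   98   56 3957]
t17.38 pos [ 0.6149 -0.3171  0.1723] yaw(toolx)-173.8 z [ 0.008 -0.006 -1.   ] F [ 0.  -1.7  1.5] w0.0435 f0.0 q [-0.64  0.68  1.31 -0.    1.14 -2.32]
after-turn shift [ 4.5   3.29 -1.19] before-turn shift [ 4.39  3.42 -1.25] rz 0.43
```

Run:
```python
from h import *
plan(.4138,-.361,.0545,2.5)
```

```text
t17.38 pos [ 0.6149 -0.3171  0.1723] yaw(toolx)-173.8 z [ 0.008 -0.006 -1.   ] F [ 0.  -1.7  1.5] w0.0435 f0.0 q [-0.64  0.68  1.31 -0.    1.14 -2.32]
after-turn shift [ 5.07 -0.88  2.94] before-turn shift [ 5.14 -0.53  2.91] rz 0.93
```

Request:
jog_arm --motion '[0, 0, 0, 0, 0, 0.46, 0, 0, 0, 0, 0, 0, 0.46, 0, 1, -0.17, 0, 0, 0, 0, 0, 1, -0.17, 0, 0, 0, 0, 0, 1, -0.17, 0, 0, 0, 0, 0, 1, -0.17, 0, 0, 0, 0, 0, 1, -0.17, 0, 0, 0, 0, 0, 0, 0, 0.6, 0, 0, 0, 0, 0, 0, 0, 0, 0, 0, 0]'

```text
time: 18.5
position: [0.4122, -0.3566, 0.1388]
tool_rot: [-0.021, 1.0, 0.003, -0.002]
ft_force: [0.3, -0.5, -0.5]
grip_width: 0.043
grip_force: 0.0
```

Run:
```python
from h import *
C,img=shot('w9'); r=findracks(C,img,*MAG,0.); p=min(r,key=lambda r:abs(r[0][1]+.361))[0]
plan(p[0],p[1],.0545,np.degrees(p[2]))
```

```text
t18.50 pos [ 0.4122 -0.3566  0.1388] yaw(toolx)-177.6 z [-0.004  0.005 -1.   ] F [ 0.3 -0.5 -0.5] w0.0430 f0.0 q [-0.92  0.56  1.72  0.    0.87 -2.53]
[ 0.4139 -0.3619] yaw2.1 iou0.78 [ 284  151   56  103 4362]
[ 0.421  -0.1402] yaw-5.2 iou0.62 [ 518  171  100   87 5632]
[ 0.4347 -0.271 ] yaw5.4 iou0.54 [ 380  177   64   81 3290]
t18.55 pos [ 0.4132 -0.3572  0.1397] yaw(toolx)-177.5 z [-0.002  0.003 -1.   ] F [-0.3 -0.2  0.4] w0.0433 f0.0 q [-0.92  0.56  1.72  0.    0.87 -2.53]
after-turn shift [-0.01 -0.12  2.13] before-turn shift [-0.02 -0.12  2.13] rz 0.08
```

Request:
jog_arm --motion '[-0.02, -0.1, 0.8, 0, 0, 0, 0, 0, 0, 0.8, 0, 0, 0, 0, 0, 0, 0.52, 0, 0, 0, 0, 0, 0, 0, 0, 0, 0, 0, 0, 0, 0, 0, 0, 0, 1, 0, 0, 0, 0, 0, 0, 1, 0, 0, 0, 0, 0, 0, 1, 0, 0, 0, 0, 0, 0, 1, 0, 0, 0, 0, 0, 0, 1, 0, 0, -0.3, 0, 0, 0, 1, 0, 0, 0, 0, 0, 0, 1]'

```text
time: 19.92
position: [0.4154, -0.3625, 0.0693]
tool_rot: [-0.022, 1.0, -0.001, 0.001]
ft_force: [0.3, -0.2, -1.8]
grip_width: 0.01
grip_force: 30.0
```

Run:
```python
from h import *
plan(.513,.048,.22,2)
```

```text
t19.93 pos [ 0.4154 -0.3625  0.0693] yaw(toolx)-177.5 z [ 0.001 -0.001 -1.   ] F [ 0.3 -0.2 -1.8] w0.0100 f30.0 q [-0.92  0.67  1.75 -0.    0.72 -2.54]
after-turn shift [-2.8  10.17 -3.77] before-turn shift [-2.9  10.14 -3.78] rz 0.13
```

Request:
jog_arm --motion '[0, 0, -0.9, 0, 0, 0.13, 1, 0, 0, -0.9, 0, 0, 0, 1, 0, 0, -0.9, 0, 0, 0, 1, 0, 0, -0.9, 0, 0, 0, 1, -0.25, 0.92, 0, 0, 0, 0, 1, -0.25, 0.92, 0, 0, 0, 0, 1, -0.25, 0.92, 0, 0, 0, 0, 1, -0.25, 0.92, 0, 0, 0, 0, 1, -0.25, 0.92, 0, 0, 0, 0, 1, -0.25, 0.92, 0, 0, 0, 0, 1, -0.25, 0.92, 0, 0, 0, 0, 1, -0.25, 0.92, 0, 0, 0, 0, 1]'

```text
time: 21.42
position: [0.4844, -0.0637, 0.2123]
tool_rot: [-0.017, 1.0, 0.0, -0.0]
ft_force: [0.6, 0.1, -1.9]
grip_width: 0.0099
grip_force: 30.0
```

Request:
jog_arm --motion '[-0.25, 0.92, 0, 0, 0, 0, 1, -0.25, 0.92, 0, 0, 0, 0, 1, -0.3, 0.97, 0, 0, 0, 0, 1, 0, 0, 0, 0, 0, 0, 1, 0, 0, 0, 0, 0, 0, 1]'

```text
time: 22.05
position: [0.5121, 0.0483, 0.2122]
tool_rot: [-0.018, 1.0, -0.0, -0.0]
ft_force: [-0.8, -0.0, -1.3]
grip_width: 0.0099
grip_force: 30.0
```

Run:
```python
from h import *
plan(.513,.048,.077,2)
C,img=shot('w10')
z=robot.get_obs()['position'][2]-.0557
findracks(C,img,*MAG,z,1000)
cv2.imwrite('pics/w10c.png',img[0:300,200:640])
```

```text
t22.05 pos [0.5121 0.0483 0.2122] yaw(toolx)-177.9 z [-0.001 -0.    -1.   ] F [-0.8 -0.  -1.3] w0.0099 f30.0 q [-0.12  0.41  1.73 -0.    1.   -1.73]
after-turn shift [-0.02 -0.01  3.38] before-turn shift [-0.03 -0.01  3.38] rz 0.01
t22.05 pos [0.5121 0.0483 0.2122] yaw(toolx)-177.9 z [-0.001 -0.    -1.   ] F [-0.8 -0.  -1.3] w0.0099 f30.0 q [-0.12  0.41  1.73 -0.    1.   -1.73]
[ 0.4488 -0.0335] yaw10.7 iou0.31 [ 104   45   77   91 5428]
[ 0.4218 -0.1541] yaw25.6 iou0.75 [   0   52   61   88 4448]
[0.511  0.0494] yaw1.2 iou0.43 [ 279  160   81   98 4977]
```

View pics/w10c.png

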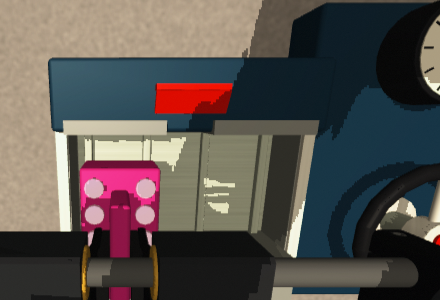

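Run:
```python
from h import *
img=cv2.imread('pics/w10.png'); C=cam('wrist',robot.get_obs())
g=cv2.cvtColor(img,cv2.COLOR_BGR2GRAY).astype(float)
for v in(150,):
    print(v,g[v,255:480].astype(int).tolist())
a=np.radians(2);ex=np.array([np.cos(a),np.sin(a)]);ey=np.array([-ex[1],ex[0]])
for y in(-97,-89,-35,-27,27,35,89,97):
    P=np.array([.511,.110])+ey*y/1000
    q=[proj(C,np.r_[P+ex*s,.03])[0] for s in(-.056,.056)]
    u=q[0][0]+(150-q[0][1])/(q[1][1]-q[0][1])*(q[1][0]-q[0][0]); print(y,round(u,1),end=' ; ')
```

```text
150 [169, 240, 246, 246, 246, 247, 246, 246, 246, 246, 246, 244, 128, 92, 45, 44, 44, 45, 44, 44, 45, 46, 66, 120, 128, 128, 128, 128, 127, 118, 224, 234, 232, 233, 232, 231, 184, 78, 128, 143, 234, 235, 234, 234, 234, 234, 234, 234, 234, 234, 234, 233, 233, 233, 233, 233, 233, 232, 232, 232, 232, 232, 232, 232, 232, 232, 232, 232, 232, 231, 231, 231, 232, 230, 230, 231, 230, 231, 230, 230, 229, 229, 230, 230, 230, 229, 227, 159, 197, 234, 232, 230, 228, 226, 212, 122, 140, 229, 229, 229, 229, 229, 228, 228, 228, 228, 228, 228, 228, 228, 228, 228, 227, 227, 227, 227, 226, 227, 227, 227, 226, 226, 227, 226, 226, 223, 128, 127, 127, 127, 127, 126, 127, 127, 127, 127, 128, 127, 128, 128, 127, 127, 127, 127, 109, 63, 73, 116, 126, 125, 126, 125, 129, 149, 127, 127, 128, 128, 127, 128, 128, 128, 127, 127, 127, 127, 127, 127, 127, 126, 127, 127, 126, 126, 127, 128, 126, 127, 127, 127, 126, 126, 126, 126, 126, 127, 126, 127, 125, 125, 125, 125, 125, 125, 125, 124, 124, 125, 125, 124, 124, 106, 61, 61, 64, 105, 122, 124, 122, 124, 124, 125, 117, 123, 124, 119, 45, 45, 45, 45, 45, 45, 45, 45, 45]
-97 285.5 ; -89 293.1 ; -35 344.2 ; -27 351.7 ; 27 402.8 ; 35 410.4 ; 89 461.5 ; 97 469.1 ;
```

Request:
jog_arm --motion '[0, -0.03, 0.8, 0, 0, 0, 1, 0, 0, 0.8, 0, 0, 0, 1, 0, 0, 0.6, 0, 0, 0, 1, 0, 0, 0.4, 0, 0, 0, 1, 0, 0, 0.4, 0, 0, 0, 1, 0, 0, 0.3, 0, 0, 0, 1, 0, 0, 0, 0, 0, 0, 1]'

```text
time: 22.98
position: [0.5121, 0.0466, 0.0797]
tool_rot: [-0.017, 1.0, 0.0, -0.001]
ft_force: [-0.7, 0.5, -1.7]
grip_width: 0.0098
grip_force: 30.0
```

Run:
```python
from h import *
plan(.513,.047,.077,2)
```

```text
t22.98 pos [0.5121 0.0466 0.0797] yaw(toolx)-178.1 z [-0.002  0.    -1.   ] F [-0.7  0.5 -1.7] w0.0098 f30.0 q [-0.13  0.63  1.83 -0.    0.68 -1.73]
after-turn shift [-0.02  0.01  0.07] before-turn shift [-0.02  0.01  0.07] rz -0.01
```

Request:
jog_arm --motion '[0, 0, 0.06, 0, 0, 0, 1, 0, 0, 0, 0, 0, 0, 1, 0, 0, 0, 0, 0, 0, 0, 0, 0, 0, 0, 0, 0, 0, 0, 0, 0, 0, 0, 0, 0, 0, 0, -0.8, 0, 0, 0, 0, 0, 0, -0.9, 0, 0, 0, 0, 0, 0, -0.9, 0, 0, 0, 0, 0, 0, -0.5, 0, 0, 0, 0, 0, 0, 0, 0, 0, 0, 0]'

```text
time: 24.22
position: [0.5137, 0.0472, 0.2035]
tool_rot: [-0.018, 1.0, -0.0, 0.002]
ft_force: [0.3, -0.7, 0.3]
grip_width: 0.0434
grip_force: 0.0
```

Run:
```python
from h import *
C,img=shot('w11'); findracks(C,img,*MAG,.02,1000);findracks(C,img,*MAG,0,1000)
plan(.4349,-.2715,.16,4)
```

```text
t24.23 pos [0.5137 0.0472 0.2035] yaw(toolx)-178.0 z [ 0.004 -0.001 -1.   ] F [ 0.3 -0.7  0.3] w0.0434 f0.0 q [-0.13  0.42  1.74  0.    0.98 -1.73]
[ 0.4279 -0.1221] yaw6.3 iou0.83 [  98   40   80   94 5762]
[ 0.4321 -0.2562] yaw3.6 iou0.93 [   0   47   56   92 3955]
[0.5126 0.0487] yaw3.2 iou0.93 [ 296  142   48   86 3835]
[ 0.4247 -0.1352] yaw6.0 iou0.93 [  98   40   80   94 5762]
[ 0.434  -0.2729] yaw3.6 iou0.97 [   0   47   56   92 3955]
[0.5158 0.0484] yaw2.1 iou0.93 [ 296  142   48   86 3835]
t24.27 pos [0.5128 0.0473 0.2023] yaw(toolx)-178.0 z [ 0.001 -0.    -1.   ] F [ 0.1 -0.1 -0. ] w0.0434 f0.0 q [-0.13  0.42  1.74 -0.    0.98 -1.73]
after-turn shift [ 2.5  -7.81  1.06] before-turn shift [ 2.23 -7.9   1.06] rz -0.5
```

Request:
jog_arm --motion '[0, 0, 0, 0, 0, -0.5, 0, 0.31, -0.98, 0, 0, 0, 0, 0, 0.31, -0.98, 0, 0, 0, 0, 0, 0.31, -0.98, 0, 0, 0, 0, 0, 0.31, -0.98, 0, 0, 0, 0, 0, 0.31, -0.98, 0, 0, 0, 0, 0, 0.31, -0.98, 0, 0, 0, 0, 0, 0.31, -0.98, 0, 0, 0, 0, 0, 0.31, -0.95, 0, 0, 0, 0, 0, 0, 0, 0.8, 0, 0, 0, 0, 0, 0, 0.8, 0, 0, 0, 0, 0, 0, 0, 0, 0, 0, 0]'

```text
time: 25.78
position: [0.4335, -0.2697, 0.1349]
tool_rot: [-0.035, 0.999, 0.003, -0.003]
ft_force: [0.3, -0.6, 0.2]
grip_width: 0.0436
grip_force: 0.0
```

Run:
```python
from h import *
C,img=shot('w12'); r=findracks(C,img,*MAG,0.); p=min(r,key=lambda r:abs(r[0][1]+.2715))[0]
plan(p[0],p[1],.0545,np.degrees(p[2]))
```

```text
t25.77 pos [ 0.4335 -0.2697  0.1349] yaw(toolx)-176.0 z [-0.006  0.006 -1.   ] F [ 0.3 -0.6  0.2] w0.0436 f0.0 q [-0.78  0.53  1.8  -0.    0.82 -2.42]
[ 0.4248 -0.137 ] yaw5.8 iou0.70 [ 433  150   78   82 5226]
[ 0.4349 -0.2714] yaw2.7 iou0.78 [ 288  152   57  103 4449]
t25.82 pos [ 0.4346 -0.2705  0.1365] yaw(toolx)-176.0 z [-0.003  0.003 -1.   ] F [ 0.5 -0.5  0.8] w0.0439 f0.0 q [-0.78  0.53  1.8  -0.    0.82 -2.42]
after-turn shift [-0.01 -0.02  2.05] before-turn shift [-0.01 -0.03  2.05] rz 0.34
```

Request:
jog_arm --motion '[-0.01, -0.02, 0.8, 0, 0, 0.1, 0, 0, 0, 0.8, 0, 0, 0, 0, 0, 0, 0.45, 0, 0, 0, 0, 0, 0, 0, 0, 0, 0, 0, 0, 0, 0, 0, 0, 0, 1, 0, 0, 0, 0, 0, 0, 1, 0, 0, 0, 0, 0, 0, 1, 0, 0, 0, 0, 0, 0, 1, 0, 0, 0, 0, 0, 0, 1, 0, 0, -0.3, 0, 0, 0, 1, 0, 0, -0.9, 0, 0, 0, 1, 0, 0, -0.9, 0, 0, 0, 1]'

```text
time: 27.32
position: [0.4355, -0.2717, 0.1408]
tool_rot: [-0.031, 1.0, 0.001, -0.001]
ft_force: [0.7, -0.1, -2.6]
grip_width: 0.0099
grip_force: 30.0
```

Run:
```python
from h import *
plan(.509,.171,.22,2)
```

```text
t27.32 pos [ 0.4355 -0.2717  0.1408] yaw(toolx)-176.4 z [-0.001  0.001 -1.   ] F [ 0.7 -0.1 -2.6] w0.0099 f30.0 q [-0.78  0.52  1.8  -0.    0.83 -2.41]
after-turn shift [-2.22 11.   -1.98] before-turn shift [-2.53 10.93 -1.97] rz 0.4
```

Request:
jog_arm --motion '[0, 0, -0.9, 0, 0, 0.4, 1, 0, 0, -0.9, 0, 0, 0, 1, -0.2, 1, 0, 0, 0, 0, 1, -0.2, 1, 0, 0, 0, 0, 1, -0.2, 1, 0, 0, 0, 0, 1, -0.2, 1, 0, 0, 0, 0, 1, -0.2, 1, 0, 0, 0, 0, 1, -0.2, 1, 0, 0, 0, 0, 1, -0.2, 1, 0, 0, 0, 0, 1, -0.2, 1, 0, 0, 0, 0, 1, -0.2, 1, 0, 0, 0, 0, 1, -0.2, 1, 0, 0, 0, 0, 1]'

```text
time: 28.82
position: [0.5014, 0.1318, 0.2122]
tool_rot: [-0.018, 1.0, -0.0, -0.0]
ft_force: [-0.1, -0.2, -2.2]
grip_width: 0.0098
grip_force: 30.0
```

Request:
jog_arm --motion '[-0.22, 1, 0, 0, 0, 0, 1, 0, 0, 0, 0, 0, 0, 1, 0, 0, 0, 0, 0, 0, 1]'

```text
time: 29.2
position: [0.5085, 0.1704, 0.2119]
tool_rot: [-0.018, 1.0, -0.0, -0.001]
ft_force: [0.3, 1.0, -2.1]
grip_width: 0.0096
grip_force: 30.0
```

Run:
```python
from h import *
plan(.509,.171,.077,2)
```

```text
t29.20 pos [0.5085 0.1704 0.2119] yaw(toolx)-177.9 z [-0.001 -0.001 -1.   ] F [ 0.3  1.  -2.1] w0.0096 f30.0 q [ 0.12  0.44  1.68 -0.    1.03 -1.49]
after-turn shift [-0.01  0.01  3.37] before-turn shift [-0.02  0.02  3.37] rz 0.01
```

Request:
jog_arm --motion '[0, 0.01, 0.8, 0, 0, 0, 1, 0, 0, 0.8, 0, 0, 0, 1, 0, 0, 0.6, 0, 0, 0, 1, 0, 0, 0.4, 0, 0, 0, 1, 0, 0, 0.4, 0, 0, 0, 1, 0, 0, 0.36, 0, 0, 0, 1, 0, 0, 0, 0, 0, 0, 1]'

```text
time: 30.08
position: [0.5093, 0.171, 0.077]
tool_rot: [-0.017, 1.0, -0.0, -0.0]
ft_force: [0.2, 0.5, -0.7]
grip_width: 0.0099
grip_force: 30.0
```

Request:
jog_arm --motion '[0, 0, 0, 0, 0, 0, 0, 0, 0, 0, 0, 0, 0, 0, 0, 0, 0, 0, 0, 0, 0, 0, 0, -0.8, 0, 0, 0, 0, 0, 0, -0.9, 0, 0, 0, 0, 0, 0, -0.9, 0, 0, 0, 0, 0, 0, -0.5, 0, 0, 0, 0, 0, 0, 0, 0, 0, 0, 0]'

```text
time: 31.08
position: [0.5104, 0.1713, 0.2034]
tool_rot: [-0.018, 1.0, 0.0, 0.002]
ft_force: [-0.3, 0.7, -0.8]
grip_width: 0.0435
grip_force: 0.0
```

Run:
```python
from h import *
C,img=shot('w13'); findracks(C,img,*MAG,.02,1000)
plan(.4247,-.137,.135,5.2)
```

```text
t31.07 pos [0.5104 0.1713 0.2034] yaw(toolx)-178.0 z [ 0.005  0.001 -1.   ] F [-0.3  0.7 -0.8] w0.0435 f0.0 q [ 0.12  0.45  1.69  0.    1.   -1.49]
[ 0.4222 -0.1217] yaw5.0 iou0.92 [   0   39   65   94 4749]
[0.5116 0.049 ] yaw3.8 iou0.93 [ 166  141   63   87 4650]
[0.5081 0.1724] yaw2.1 iou0.90 [ 296  142   48   85 3766]
t31.12 pos [0.5094 0.1712 0.202 ] yaw(toolx)-178.0 z [ 0.002  0.    -1.   ] F [-0.1 -0.9  0.2] w0.0434 f0.0 q [ 0.12  0.45  1.69 -0.    1.   -1.49]
after-turn shift [ 2.81 -7.48  1.68] before-turn shift [ 2.39 -7.63  1.67] rz -0.8
```

Request:
jog_arm --motion '[0, 0, 0, 0, 0, -0.8, 0, 0.35, -0.94, 0, 0, 0, 0, 0, 0.35, -0.94, 0, 0, 0, 0, 0, 0.35, -0.94, 0, 0, 0, 0, 0, 0.35, -0.94, 0, 0, 0, 0, 0, 0.35, -0.94, 0, 0, 0, 0, 0, 0.35, -0.94, 0, 0, 0, 0, 0, 0.35, -0.94, 0, 0, 0, 0, 0, 0.36, -0.9, 0, 0, 0, 0, 0, 0, 0, 0.8, 0, 0, 0, 0, 0, 0, 0.8, 0, 0, 0, 0, 0, 0, 0, 0, 0, 0, 0]'

```text
time: 32.62
position: [0.4221, -0.1358, 0.135]
tool_rot: [-0.045, 0.999, 0.002, -0.003]
ft_force: [-0.7, 0.1, -0.1]
grip_width: 0.0434
grip_force: 0.0
```

Run:
```python
from h import *
C,img=shot('w14'); r=findracks(C,img,*MAG,0.); p=min(r,key=lambda r:abs(r[0][1]+.137))[0]
plan(p[0],p[1],.0545,np.degrees(p[2]))
```

```text
t32.62 pos [ 0.4221 -0.1358  0.135 ] yaw(toolx)-174.8 z [-0.007  0.004 -1.   ] F [-0.7  0.1 -0.1] w0.0434 f0.0 q [-0.56  0.46  1.97 -0.    0.72 -2.23]
[ 0.4249 -0.1359] yaw4.0 iou0.78 [ 289  153   57  104 4470]
[0.5124 0.0697] yaw54.5 iou0.04 [537 296  17  28 234]
t32.67 pos [ 0.4233 -0.1364  0.1363] yaw(toolx)-174.8 z [-0.004  0.002 -1.   ] F [ 0.4  0.1 -0.4] w0.0433 f0.0 q [-0.56  0.46  1.97 -0.    0.72 -2.23]
after-turn shift [-0.04  0.01  2.04] before-turn shift [-0.05  0.    2.04] rz 0.31
```

Request:
jog_arm --motion '[-0.02, 0, 0.8, 0, 0, 0.05, 0, 0, 0, 0.8, 0, 0, 0, 0, 0, 0, 0.44, 0, 0, 0, 0, 0, 0, 0, 0, 0, 0, 0, 0, 0, 0, 0, 0, 0, 1, 0, 0, 0, 0, 0, 0, 1, 0, 0, 0, 0, 0, 0, 1, 0, 0, 0, 0, 0, 0, 1, 0, 0, 0, 0, 0, 0, 1, 0, 0, -0.3, 0, 0, 0, 1, 0, 0, -0.9, 0, 0, 0, 1, 0, 0, -0.9, 0, 0, 0, 1]'

```text
time: 34.17
position: [0.4247, -0.1366, 0.1409]
tool_rot: [-0.044, 0.999, 0.001, -0.001]
ft_force: [0.1, -0.3, -2.5]
grip_width: 0.0096
grip_force: 30.0
```

Run:
```python
from h import *
plan(.511,.109,.212,2)
```

```text
t34.17 pos [ 0.4247 -0.1366  0.1409] yaw(toolx)-175.0 z [-0.002  0.001 -1.   ] F [ 0.1 -0.3 -2.5] w0.0096 f30.0 q [-0.56  0.45  1.96 -0.    0.73 -2.22]
after-turn shift [-2.37  6.06 -1.78] before-turn shift [-2.68  5.93 -1.78] rz 0.75
```

Request:
jog_arm --motion '[0, 0, -0.9, 0, 0, 0.4, 1, 0, 0, -0.85, 0, 0, 0.35, 1, -0.34, 0.87, 0, 0, 0, 0, 1, -0.34, 0.87, 0, 0, 0, 0, 1, -0.34, 0.87, 0, 0, 0, 0, 1, -0.34, 0.87, 0, 0, 0, 0, 1, -0.34, 0.87, 0, 0, 0, 0, 1, -0.34, 0.86, 0, 0, 0, 0, 1, -0.33, 0.85, 0, 0, 0, 0, 1, 0, 0, 0, 0, 0, 0, 1, 0, 0, 0, 0, 0, 0, 1]'

```text
time: 35.55
position: [0.5106, 0.1084, 0.2098]
tool_rot: [-0.018, 1.0, -0.0, -0.001]
ft_force: [-0.2, -0.4, -1.8]
grip_width: 0.0097
grip_force: 30.0
```

Run:
```python
from h import *
plan(.511,.109,.077,2)
```

```text
t35.55 pos [0.5106 0.1084 0.2098] yaw(toolx)-177.9 z [-0.002 -0.001 -1.   ] F [-0.2 -0.4 -1.8] w0.0097 f30.0 q [-0.    0.42  1.71 -0.    1.01 -1.61]
after-turn shift [-0.01  0.01  3.32] before-turn shift [-0.02  0.01  3.32] rz 0.01
```

Request:
jog_arm --motion '[0, 0.01, 0.8, 0, 0, 0, 1, 0, 0, 0.8, 0, 0, 0, 1, 0, 0, 0.6, 0, 0, 0, 1, 0, 0, 0.4, 0, 0, 0, 1, 0, 0, 0.4, 0, 0, 0, 1, 0, 0, 0.31, 0, 0, 0, 1, 0, 0, 0, 0, 0, 0, 1]'

```text
time: 36.42
position: [0.5114, 0.1087, 0.0771]
tool_rot: [-0.017, 1.0, -0.0, -0.0]
ft_force: [0.4, -1.8, -1.4]
grip_width: 0.0099
grip_force: 30.0
```

Request:
jog_arm --motion '[0, 0, 0, 0, 0, 0, 0, 0, 0, 0, 0, 0, 0, 0, 0, 0, 0, 0, 0, 0, 0, 0, 0, -0.8, 0, 0, 0, 0, 0, 0, -0.9, 0, 0, 0, 0, 0, 0, -0.9, 0, 0, 0, 0, 0, 0, -0.9, 0, 0, 0, 0, 0, 0, -0.5, 0, 0, 0, 0, 0, 0, 0, 0, 0, 0, 0]'

```text
time: 37.55
position: [0.5126, 0.1091, 0.2393]
tool_rot: [-0.018, 1.0, -0.0, 0.002]
ft_force: [0.6, 0.2, -0.7]
grip_width: 0.0434
grip_force: 0.0
```

Run:
```python
from h import *
C,img=shot('w15'); findracks(C,img,*MAG,.02,1000)
t=robot.camera('top'); cv2.imwrite('pics/top2.png',cv2.resize(t[130:270,210:470],None,fx=3,fy=3,interpolation=2))
print('tray');findracks(cam('top'),t,*YEL,.005,100)
```

```text
t37.55 pos [0.5126 0.1091 0.2393] yaw(toolx)-178.0 z [ 0.005 -0.    -1.   ] F [ 0.6  0.2 -0.7] w0.0434 f0.0 q [-0.    0.38  1.68 -0.    1.07 -1.61]
[0.5128 0.0488] yaw2.2 iou0.94 [ 240  139   49   77 3379]
[0.5106 0.1103] yaw2.0 iou0.95 [ 298  139   43   77 3197]
[0.5089 0.1718] yaw3.2 iou0.94 [ 352  139   48   77 3401]
tray
[1.2246 1.3665] yaw6.4 iou0.38 [  0   0  15  64 633]
[1.4614 1.085 ] yaw-7.9 iou0.40 [ 43   0  42   6 140]
[ 1.462  -0.8921] yaw3.6 iou0.70 [527   0  23   6 108]
[ 1.3762 -1.282 ] yaw-0.5 iou0.18 [ 619    0   21  220 2167]
[1.0855 1.3711] yaw-4.6 iou0.64 [  0  66  10  24 132]
[ 0.6247 -0.7686] yaw6.9 iou0.57 [495 168  33  34 562]
[ 0.602  -0.4966] yaw-1.4 iou0.46 [433 182  26  32 748]
[ 0.6051 -0.2372] yaw3.3 iou0.80 [378 184  14  21 243]
[ 0.6026 -0.338 ] yaw0.4 iou0.90 [402 184  14  22 279]
[-0.1542 -1.13  ] yaw3.2 iou0.69 [604 370  36  30 451]
```

View pics/w15.png

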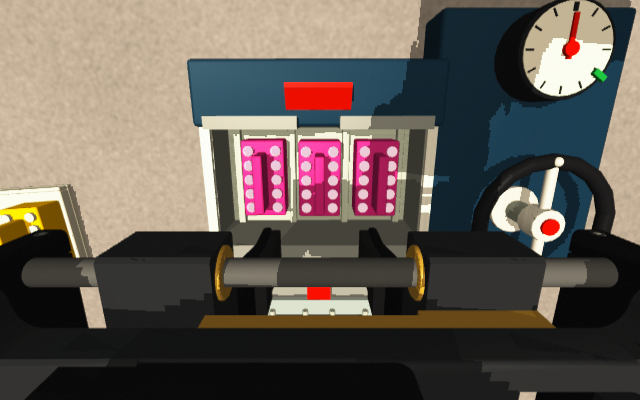

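View pics/top2.png

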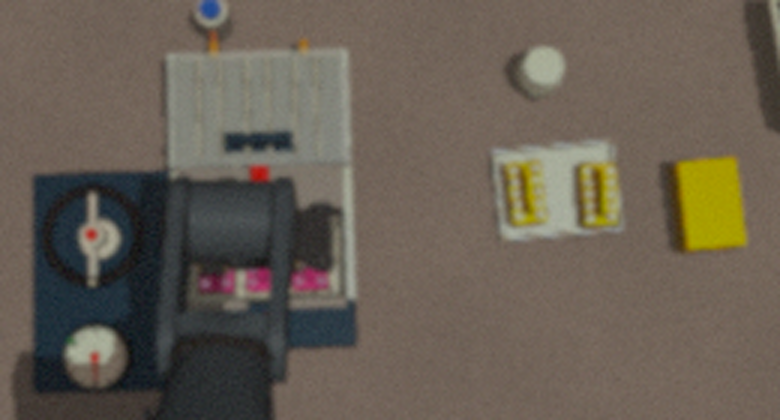

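Run:
```python
from h import *
plan(.57,-.28,.28,6)
```

```text
t37.65 pos [0.511  0.109  0.2371] yaw(toolx)-178.0 z [-0.001 -0.    -1.   ] F [-0.8  0.5 -0. ] w0.0435 f0.0 q [-0.    0.39  1.68 -0.    1.07 -1.61]
after-turn shift [-0.45 -9.83 -1.07] before-turn shift [-1.13 -9.77 -1.07] rz -1.0
```

Request:
jog_arm --motion '[-0.05, -0.98, -0.3, 0, 0, -0.5, 0, -0.05, -0.98, -0.3, 0, 0, -0.5, 0, -0.05, -0.98, 0, 0, 0, 0, 0, -0.05, -0.98, 0, 0, 0, 0, 0, -0.05, -0.98, 0, 0, 0, 0, 0, -0.05, -0.98, 0, 0, 0, 0, 0, -0.05, -0.98, 0, 0, 0, 0, 0, -0.05, -0.98, 0, 0, 0, 0, 0, -0.05, -0.98, 0, 0, 0, 0, 0, -0.05, -0.98, 0, 0, 0, 0, 0, 0, 0, 0, 0, 0, 0, 0, 0, 0, 0, 0, 0, 0, 0]'

```text
time: 39.15
position: [0.5675, -0.2784, 0.2598]
tool_rot: [-0.052, 0.999, 0.001, -0.001]
ft_force: [0.7, 0.7, -0.6]
grip_width: 0.0438
grip_force: 0.0
```

Run:
```python
from h import *
C,img=shot('w16'); findracks(C,img,*YEL,.005,1000)
cv2.imwrite('pics/w16c.png',cv2.resize(img[80:240,150:450],None,fx=2.5,fy=2.5))
```

```text
t39.15 pos [ 0.5675 -0.2784  0.2598] yaw(toolx)-174.0 z [-0.003  0.003 -1.   ] F [ 0.7  0.7 -0.6] w0.0438 f0.0 q [-0.63  0.51  1.38  0.    1.25 -2.31]
[ 0.574  -0.4981] yaw13.3 iou0.47 [ 101  124   97  104 8756]
[ 0.5999 -0.336 ] yaw2.4 iou0.97 [ 250  160   42   71 2784]
[ 0.6014 -0.2401] yaw6.0 iou0.95 [ 327  170   39   71 2586]
[ 0.7427 -0.0177] yaw-43.6 iou0.19 [ 198  310  358   18 5056]
```

View pics/w16c.png

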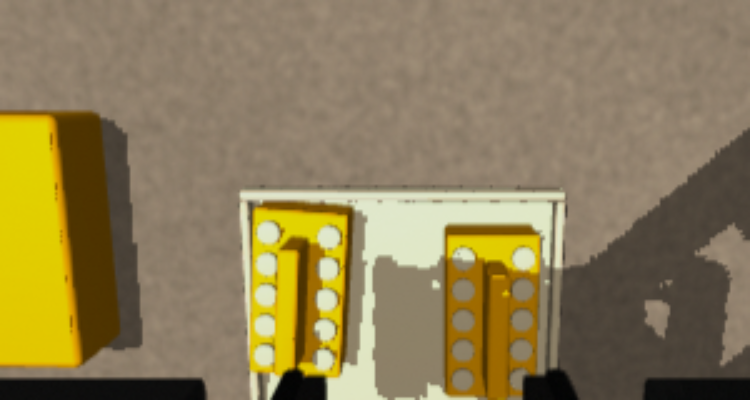

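Run:
```python
from h import *
plan(.600,-.3355,.061,2.4)
```

```text
t39.20 pos [ 0.5677 -0.278   0.2602] yaw(toolx)-174.0 z [-0.002  0.002 -1.   ] F [-0.4  0.5  0.1] w0.0433 f0.0 q [-0.63  0.51  1.38  0.    1.25 -2.31]
after-turn shift [-0.75 -1.47  4.98] before-turn shift [-0.66 -1.53  4.98] rz 0.91
```

Request:
jog_arm --motion '[0, 0, 0, 0, 0, 0.9, 0, -0.37, -0.74, 0.3, 0, 0, 0, 0, -0.38, -0.73, 0.3, 0, 0, 0, 0, 0, 0, 0.9, 0, 0, 0, 0, 0, 0, 0.9, 0, 0, 0, 0, 0, 0, 0.6, 0, 0, 0, 0, 0, 0, 0, 0, 0, 0, 0, 0, 0, 0, 0, 0, 0, 0]'

```text
time: 40.2
position: [0.6016, -0.3363, 0.1426]
tool_rot: [-0.022, 1.0, -0.0, 0.001]
ft_force: [0.4, -0.8, 0.8]
grip_width: 0.0436
grip_force: 0.0
```

Run:
```python
from h import *
C,img=shot('w17'); findracks(C,img,*YEL,.005,2000)
plan(.600,-.3355,.061,2.4)
cv2.imwrite('pics/w17c.png',img[100:300,180:500])
```

```text
t40.20 pos [ 0.6016 -0.3363  0.1426] yaw(toolx)-177.5 z [ 0.001 -0.001 -1.   ] F [ 0.4 -0.8  0.8] w0.0436 f0.0 q [-0.67  0.71  1.34  0.    1.09 -2.29]
[ 0.5716 -0.4987] yaw9.9 iou0.53 [   68   101   149   152 16727]
[ 0.6007 -0.3365] yaw1.4 iou0.82 [ 291  147   57  104 4634]
[ 0.6029 -0.2394] yaw7.8 iou0.68 [ 396  152   66  149 5193]
[ 0.7156 -0.176 ] yaw-48.5 iou0.19 [ 198  310  358   18 5018]
t40.25 pos [ 0.6018 -0.3367  0.1432] yaw(toolx)-177.5 z [ 0.002 -0.002 -1.   ] F [0.6 0.  0.5] w0.0438 f0.0 q [-0.67  0.71  1.34  0.    1.09 -2.29]
after-turn shift [0.04 0.03 2.05] before-turn shift [0.05 0.04 2.05] rz 0.01
```

View pics/w17c.png

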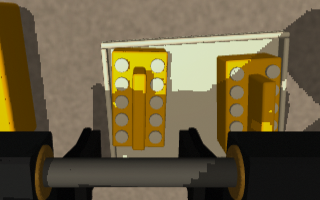

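Request:
jog_arm --motion '[0.02, 0.02, 0.8, 0, 0, 0, 0, 0, 0, 0.8, 0, 0, 0, 0, 0, 0, 0.43, 0, 0, 0, 0, 0, 0, 0, 0, 0, 0, 0, 0, 0, 0, 0, 0, 0, 1, 0, 0, 0, 0, 0, 0, 1, 0, 0, 0, 0, 0, 0, 1, 0, 0, 0, 0, 0, 0, 1, 0, 0, 0, 0, 0, 0, 1, 0, 0, -0.5, 0, 0, 0, 1, 0, 0, 0, 0, 0, -0.9, 1, 0, 0, 0, 0, 0, 0, 1]'

```text
time: 41.75
position: [0.6, -0.336, 0.0815]
tool_rot: [-0.052, 0.999, -0.0, 0.0]
ft_force: [0.7, -0.4, -1.9]
grip_width: 0.01
grip_force: 30.0
```

Run:
```python
from h import *
plan(.612,-.316,.0615,6.2)
```

```text
t41.75 pos [ 0.6    -0.336   0.0815] yaw(toolx)-174.0 z [ 0. -0. -1.] F [ 0.7 -0.4 -1.9] w0.0100 f30.0 q [-0.67  0.79  1.37 -0.    0.98 -2.35]
after-turn shift [-0.35  0.46  0.5 ] before-turn shift [-0.35  0.47  0.5 ] rz -0.05
```

Request:
jog_arm --motion '[-0.35, 0.46, 0, 0, 0, 0, 1, 0, 0, 0.3, 0, 0, 0, 1, 0, 0, 0.18, 0, 0, 0, 1, 0, 0, 0, 0, 0, 0, 1, 0, 0, 0, 0, 0, 0, 0, 0, 0, 0, 0, 0, 0, 0, 0, 0, 0, 0, 0, 0, 0, 0, 0, -0.8, 0, 0, 0, 0, 0, 0, -0.9, 0, 0, 0, 0, 0, 0, -0.9, 0, 0, 0, 0, 0, 0, -0.9, 0, 0, 0, 0, 0, 0, 0, 0, 0, 0, 0]'

```text
time: 43.25
position: [0.614, -0.3177, 0.2053]
tool_rot: [-0.052, 0.999, -0.003, 0.003]
ft_force: [-0.0, -0.4, 0.8]
grip_width: 0.0434
grip_force: 0.0
```

Run:
```python
from h import *
C,img=shot('w18'); findracks(C,img,*YEL,.005,2000)
plan(.56,.11,.28,2)
```

```text
t43.25 pos [ 0.614  -0.3177  0.2053] yaw(toolx)-174.0 z [ 0.007 -0.005 -1.   ] F [-0.  -0.4  0.8] w0.0434 f0.0 q [-0.64  0.64  1.29 -0.    1.2  -2.31]
[ 0.572  -0.5009] yaw10.1 iou0.46 [  103    78   114   127 12550]
[ 0.603  -0.2391] yaw6.7 iou0.96 [ 368  139   53   82 3985]
[ 0.6121 -0.3149] yaw6.8 iou0.96 [ 300  141   46   81 3608]
[ 0.7573 -0.0942] yaw-43.6 iou0.19 [ 198  310  358   18 5050]
t43.30 pos [ 0.6127 -0.3168  0.2029] yaw(toolx)-174.0 z [ 0.003 -0.002 -1.   ] F [-0.3  0.8 -1. ] w0.0435 f0.0 q [-0.64  0.65  1.29  0.    1.2  -2.31]
after-turn shift [ 0.94 10.71 -1.93] before-turn shift [ 0.19 10.74 -1.96] rz 1.0
```

Request:
jog_arm --motion '[0, 0, -0.8, 0, 0, 0.5, 1, 0, 0, -0.9, 0, 0, 0.5, 1, -0.3, 1, 0, 0, 0, 0, 1, -0.3, 1, 0, 0, 0, 0, 1, -0.3, 1, 0, 0, 0, 0, 1, -0.3, 1, 0, 0, 0, 0, 1, -0.3, 1, 0, 0, 0, 0, 1, -0.3, 1, 0, 0, 0, 0, 1, -0.3, 1, 0, 0, 0, 0, 1, -0.3, 1, 0, 0, 0, 0, 1, -0.3, 1, 0, 0, 0, 0, 1, -0.3, 1, 0, 0, 0, 0, 1]'

```text
time: 44.8
position: [0.7172, 0.089, 0.2665]
tool_rot: [-0.017, 1.0, 0.0, -0.002]
ft_force: [-0.2, 0.0, 0.4]
grip_width: 0.0004
grip_force: 0.0
```

Request:
jog_arm --motion '[0, 0.6, 0, 0, 0, 0, 1, 0, 0, 0, 0, 0, 0, 1, 0, 0, 0, 0, 0, 0, 1]'

```text
time: 45.18
position: [0.7167, 0.1103, 0.2687]
tool_rot: [-0.017, 1.0, -0.001, -0.001]
ft_force: [0.5, 0.8, 0.2]
grip_width: 0.0003
grip_force: 0.0
```

Run:
```python
from h import *
C,img=shot('w19')
for c,s in blobs(img,(95,100,20),(125,255,255),150)[0]: print(c.round(1),s,back(C,c,.138)[0].round(4))
```

```text
t45.17 pos [0.7167 0.1103 0.2687] yaw(toolx)-178.0 z [-0.001 -0.001 -1.   ] F [0.5 0.8 0.2] w0.0003 f0.0 q [-0.    0.64  1.11 -0.    1.39 -1.61]
[499.5  65. ] [ 438    0  168  103 9191] [0.5995 0.2576 0.138 ]
[589.5  25.5] [ 564    0   54   58 1893] [0.5676 0.3248 0.138 ]
[541.   43.9] [520  26  36  32 503] [0.5823 0.2886 0.138 ]
[324.4 127.5] [ 279  115   93   26 2198] [0.6554 0.1135 0.138 ]
```

View pics/w19.png

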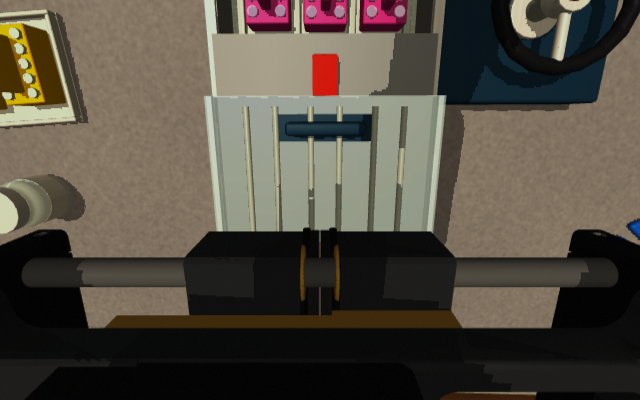

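Request:
jog_arm --motion '[0.2, 0.1, 0.8, 0, 0, 0, 1, 0, 0, 0.8, 0, 0, 0, 1, 0, 0, 0.8, 0, 0, 0, 1, 0, 0, 0.7, 0, 0, 0, 1, 0, 0, 0.5, 0, 0, 0, 1, 0, 0, 0, 0, 0, 0, 1, 0, 0, 0, 0, 0, 0, 1]'

```text
time: 46.1
position: [0.7099, 0.115, 0.1264]
tool_rot: [-0.017, 1.0, -0.0, 0.001]
ft_force: [-0.0, -1.2, -0.1]
grip_width: 0.0003
grip_force: 0.0
```

Request:
jog_arm --motion '[0.2, 0, 0, 0, 0, 0, 1, 0.2, 0, 0, 0, 0, 0, 1, 0.2, 0, 0, 0, 0, 0, 1, 0.2, 0, 0, 0, 0, 0, 1, 0.2, 0, 0, 0, 0, 0, 1, 0.3, 0, 0, 0, 0, 0, 1, 0.3, 0, 0, 0, 0, 0, 1, 0.3, 0, 0, 0, 0, 0, 1, 0.3, 0, 0, 0, 0, 0, 1, 0.3, 0, 0, 0, 0, 0, 1, 0.3, 0, 0, 0, 0, 0, 1, 0.3, 0, 0, 0, 0, 0, 1]'

```text
time: 47.6
position: [0.5845, 0.111, 0.1254]
tool_rot: [-0.018, 1.0, -0.0, 0.0]
ft_force: [2.7, 0.7, 1.4]
grip_width: 0.0002
grip_force: 1.4
```

Run:
```python
from h import *
state()
```

```text
t47.60 pos [0.5845 0.111  0.1254] yaw(toolx)-178.0 z [ 0.001 -0.    -1.   ] F [2.7 0.7 1.4] w0.0002 f1.4 q [ 0.    0.63  1.6  -0.    0.91 -1.61]
```

Request:
jog_arm --motion '[0.25, 0, 0, 0, 0, 0, 1, 0.25, 0, 0, 0, 0, 0, 1, 0.25, 0, 0, 0, 0, 0, 1, 0.25, 0, 0, 0, 0, 0, 1, 0.25, 0, 0, 0, 0, 0, 1, 0.25, 0, 0, 0, 0, 0, 1, 0, 0, 0, 0, 0, 0, 1]'

```text
time: 48.48
position: [0.5225, 0.109, 0.1247]
tool_rot: [-0.018, 1.0, 0.0, -0.002]
ft_force: [-0.3, -0.4, 0.4]
grip_width: 0.0005
grip_force: 0.0
```

Request:
jog_arm --motion '[0.1, 0, 0, 0, 0, 0, 1, 0.1, 0, 0, 0, 0, 0, 1]'

```text
time: 48.72
position: [0.5171, 0.1088, 0.1248]
tool_rot: [-0.017, 1.0, 0.0, 0.0]
ft_force: [2.6, -0.8, -1.6]
grip_width: 0.0004
grip_force: 1.1
```

Request:
jog_arm --motion '[0.1, 0, 0, 0, 0, 0, 1, 0.1, 0, 0, 0, 0, 0, 1]'

```text
time: 48.98
position: [0.5139, 0.1086, 0.1255]
tool_rot: [-0.017, 1.0, 0.0, 0.006]
ft_force: [12.7, 1.4, -10.3]
grip_width: 0.0001
grip_force: 6.4
```

Request:
jog_arm --motion '[0.08, 0, 0, 0, 0, 0, 1, 0.08, 0, 0, 0, 0, 0, 1]'

```text
time: 49.22
position: [0.5134, 0.1085, 0.126]
tool_rot: [-0.017, 1.0, 0.0, 0.012]
ft_force: [22.0, 3.9, -18.2]
grip_width: 0.0007
grip_force: 10.7
```

Request:
jog_arm --motion '[0.08, 0, 0, 0, 0, 0, 1, 0.08, 0, 0, 0, 0, 0, 1]'

```text
time: 49.48
position: [0.5108, 0.1082, 0.1265]
tool_rot: [-0.016, 1.0, 0.001, 0.016]
ft_force: [24.0, 4.4, -18.7]
grip_width: 0.0008
grip_force: 12.0
```

Request:
jog_arm --motion '[0, 0, 0.08, 0, 0, 0, 1, 0.08, 0, 0.04, 0, 0, 0, 1, 0, 0, 0, 0, 0, 0, 1]'

```text
time: 49.85
position: [0.5102, 0.1081, 0.1257]
tool_rot: [-0.017, 1.0, 0.0, 0.019]
ft_force: [20.0, 3.8, 8.1]
grip_width: 0.0003
grip_force: 10.3
```

Run:
```python
from h import *
o=state(); print(o['moment'])
C,img=shot('w20')
```

```text
t49.85 pos [0.5102 0.1081 0.1257] yaw(toolx)-178.1 z [ 0.038  0.001 -0.999] F [20.   3.8  8.1] w0.0003 f10.3 q [-0.01  0.54  1.82  0.    0.74 -1.61]
[ 0.54070341 -3.24642421 -0.00813313]
t49.85 pos [0.5102 0.1081 0.1257] yaw(toolx)-178.1 z [ 0.038  0.001 -0.999] F [20.   3.8  8.1] w0.0003 f10.3 q [-0.01  0.54  1.82  0.    0.74 -1.61]
```

View pics/w20.png

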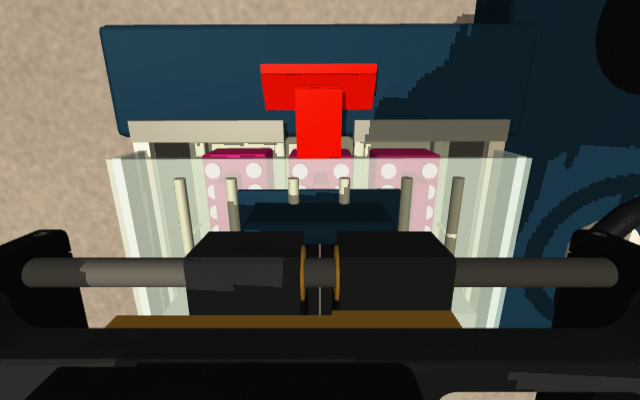

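Request:
jog_arm --motion '[0.1, 0, 0, 0, 0, 0, 1, 0.1, 0, 0, 0, 0, 0, 1, 0, 0, 0, 0, 0, 0, 1]'

```text
time: 50.28
position: [0.505, 0.1079, 0.1259]
tool_rot: [-0.016, 1.0, 0.0, 0.022]
ft_force: [24.6, 4.4, 3.3]
grip_width: 0.0007
grip_force: 12.3
```

Request:
jog_arm --motion '[0.1, 0, 0, 0, 0, 0, 1, 0, 0, 0, 0, 0, 0, 1, 0, 0, 0, 0, 0, 0, 1]'

```text
time: 50.65
position: [0.4885, 0.1074, 0.1231]
tool_rot: [-0.017, 1.0, -0.0, 0.008]
ft_force: [8.9, 0.8, 7.4]
grip_width: 0.0003
grip_force: 4.7
```

Run:
```python
from h import *
o=state(); print(o['moment'],o['joint_torque'])
```

```text
t50.65 pos [0.4885 0.1074 0.1231] yaw(toolx)-178.0 z [ 0.017  0.    -1.   ] F [8.9 0.8 7.4] w0.0003 f4.7 q [-0.01  0.53  1.86  0.    0.74 -1.61]
[ 0.18039851 -1.4341936   0.00484714] [ 5.57897743e-01 -3.16789806e+01 -2.77580917e+00 -2.10895627e-01
  2.63120838e+00  2.93128644e-03]
```

Request:
jog_arm --motion '[0.1, 0, 0, 0, 0, 0, 1, 0.05, 0, 0, 0, 0, 0, 1, 0, 0, 0, 0, 0, 0, 1]'

```text
time: 51.02
position: [0.4885, 0.1073, 0.1234]
tool_rot: [-0.017, 1.0, 0.0, 0.015]
ft_force: [18.9, 3.7, -2.0]
grip_width: 0.0003
grip_force: 9.4
```

Run:
```python
from h import *
C,img=shot('w21')
cv2.imwrite('pics/w21c.png',cv2.resize(img[40:220,170:460],None,fx=2.5,fy=2.5))
```

```text
t51.02 pos [0.4885 0.1073 0.1234] yaw(toolx)-178.1 z [ 0.03   0.001 -1.   ] F [18.9  3.7 -2. ] w0.0003 f9.4 q [-0.01  0.53  1.87  0.    0.72 -1.61]
```

View pics/w21c.png

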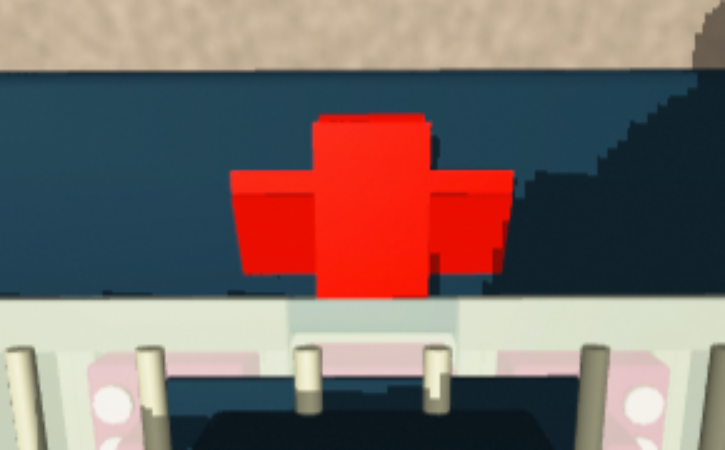

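Request:
jog_arm --motion '[-0.5, 0, 0, 0, 0, 0, 1, -0.5, 0, 0, 0, 0, 0, 1, 0, 0, -0.8, 0, 0, 0, 1, 0, 0, -0.8, 0, 0, 0, 1, 0, 0, -0.8, 0, 0, 0, 1, 0, 0, -0.8, 0, 0, 0, 0.5, 0, 1, 0, 0, 0, 0, 0.5, 0, 1, 0, 0, 0, 0, 0.5, 0, 1, 0, 0, 0, 0, 0.5, 0, 1, 0, 0, 0, 0, 0.5, 0, 1, 0, 0, 0, 0, 0.5, 0, 0, 0, 0, 0, 0, 0.5]'

```text
time: 52.58
position: [0.506, 0.3103, 0.2475]
tool_rot: [-0.019, 1.0, -0.0, -0.002]
ft_force: [0.8, -0.4, 0.4]
grip_width: 0.0217
grip_force: 0.0
```

Run:
```python
from h import *
C,img=shot('w22')
for nm,lo,hi in(('red',(0,150,80),(8,255,255)),('green',(45,100,50),(85,255,255))):
    for c,s in blobs(img,lo,hi,12)[0]: print(nm,c.round(1),s,back(C,c,.096)[0].round(4))
h=cv2.cvtColor(img,cv2.COLOR_BGR2HSV)
X=back(C,[[0,0]],.105)
for p in([.47,.322,.105],[.53,.322,.055],[.59,.322,.105],[.36,.32,.096]): print(p,proj(C,p)[0].round(0))
for X in ([.533-.06,.322],[.533,.322+.06],[.533-.03,.322+.03],[.533-.06,.36]):
    u,v=proj(C,np.r_[X,.105])[0].astype(int)
    if 0<=u<640 and 0<=v<400: print(X,img[v,u],h[v,u])
```

```text
t52.58 pos [0.506  0.3103 0.2475] yaw(toolx)-177.8 z [-0.003 -0.001 -1.   ] F [ 0.8 -0.4  0.4] w0.0217 f0.0 q [ 0.36  0.47  1.5   0.    1.18 -1.25]
red [334.1  42.8] [328  16  13  46 302] [0.3719 0.319  0.096 ]
red [99.4 93.1] [  62   70   77   44 2337] [0.4223 0.1058 0.096 ]
red [332.6 224.6] [325 217  16  16 215] [0.5415 0.326  0.096 ]
green [366.7  77. ] [360  71  14  13  91] [0.399  0.3499 0.096 ]
[0.47, 0.322, 0.105] [332. 156.]
[0.53, 0.322, 0.055] [328. 203.]
[0.59, 0.322, 0.105] [327. 272.]
[0.36, 0.32, 0.096] [336.  28.]
[0.47300000000000003, 0.322] [131 160 174] [ 20  63 174]
[0.533, 0.382] [14 14 15] [ 0 17 15]
[0.503, 0.352] [44 35 18] [100 151  44]
[0.47300000000000003, 0.36] [44 35 17] [100 156  44]
```

Run:
```python
from h import *
o=robot.get_obs(); C=cam('wrist',o); img=cv2.imread('pics/w22.png')
h=cv2.cvtColor(img,cv2.COLOR_BGR2HSV); blk=((h[...,2]<32)&(h[...,1]<110)).astype(float); blk=cv2.GaussianBlur(blk,(3,3),0)
th=np.radians(np.arange(0,360,2))
def sc(p):
    s=0
    for r,w in((.056,1),(.060,1),(.064,1),(.048,-1),(.074,-1)):
        q=proj(C,np.c_[p[0]+r*np.cos(th),p[1]+r*np.sin(th),0*th+.105]).round().astype(int)
        k=(q[:,0]>=0)&(q[:,0]<640)&(q[:,1]>=0)&(q[:,1]<228); s+=w*blk[q[k,1],q[k,0]].sum()
    return -s
best=min(((sc((x,y)),x,y) for x in np.arange(.50,.57,.001) for y in np.arange(.30,.345,.001))); print('hub',best)
hub=np.array(best[1:])
# triangulate red cap with w1
o1=dict(position=np.array([.4908,.0678,.3292]),tool_rot=np.array([0,1,0,-.0005])); C1=cam('wrist',o1)
def ray(C,uv): a=back(C,uv,.1)[0];b=back(C,uv,.2)[0];return a,(b-a)/np.linalg.norm(b-a)
rs=[ray(C,[332.6,224.6]),ray(C1,[529.5,213]),ray(cam('top'),[240.2,208])]
A=sum(np.eye(3)-np.outer(d,d) for a,d in rs);b=sum((np.eye(3)-np.outer(d,d))@a for a,d in rs);print('redcap',np.linalg.solve(A,b))
a=np.radians(2);ex=np.array([np.cos(a),np.sin(a)]);ey=np.array([-ex[1],ex[0]])
print('hub in conc',(hub-[.511,.109])@ex,(hub-[.511,.109])@ey)
dc=hub-.113*ex; print('dial',dc)
# dial white disc fit
q=proj(C,np.r_[dc,.096])[0];print('dialpx',q)
g=back(C,[366.7,77],.096)[0][:2]-dc; print('mark cw angle',np.degrees(np.arctan2(g@ey,-(g@ex))),np.linalg.norm(g))
m=blobs(img,(0,150,80),(8,255,255),12)[1];m[:, :300]=0;m[100:]=0
ys,xs=np.nonzero(m);P=back(C,np.c_[xs,ys],.097)[:,:2]-dc
print('hand extents ex',(P@ex).min(),(P@ex).max(),'ey mean',(P@ey).mean())
```

```text
hub (np.float64(-257.0625), np.float64(0.534), np.float64(0.323))
redcap [0.53406877 0.32284116 0.11809482]
hub in conc 0.030454481315774433 0.213066948557929
dial [0.42106884 0.31905636]
dialpx [333.12609985 100.91784446]
mark cw angle 55.408275928028075 0.03657561123422903
hand extents ex -0.06990509388371323 -0.033960092545473275 ey mean 0.00014589400671243834
```

Request:
jog_arm --motion '[0.15, 0.28, 0, 0, 0, 0.05, 0.54, 0, 0, 0.8, 0, 0, 0, 0.54, 0, 0, 0.8, 0, 0, 0, 0.54, 0, 0, 0.8, 0, 0, 0, 0.54, 0, 0, 0.4, 0, 0, 0, 0.54, 0, 0, 0, 0, 0, 0, 0.54, 0, 0, 0, 0, 0, 0, 0.54]'

```text
time: 53.5
position: [0.5025, 0.3197, 0.1375]
tool_rot: [-0.016, 1.0, 0.0, 0.001]
ft_force: [0.2, 0.1, -0.6]
grip_width: 0.0199
grip_force: 0.0
```

Run:
```python
from h import *
plan(.4995,.3218,.097,2)
```

```text
t53.50 pos [0.5025 0.3197 0.1375] yaw(toolx)-178.2 z [ 0.002  0.001 -1.   ] F [ 0.2  0.1 -0.6] w0.0199 f0.0 q [ 0.38  0.61  1.6   0.    0.93 -1.22]
after-turn shift [0.07 0.06 1.01] before-turn shift [0.07 0.05 1.01] rz -0.05
```

Go down round the spoke and pinch lightly.

Request:
jog_arm --motion '[0.07, 0.05, 0.3, 0, 0, 0, 0.54, 0, 0, 0.4, 0, 0, 0, 0.54, 0, 0, 0.3, 0, 0, 0, 0.54, 0, 0, 0, 0, 0, 0, 0.54, 0, 0, 0, 0, 0, 0, 1, 0, 0, 0, 0, 0, 0, 1, 0, 0, 0, 0, 0, 0, 1]' --grip_force 10

```text
time: 54.38
position: [0.4989, 0.3219, 0.0965]
tool_rot: [-0.016, 1.0, 0.0, 0.0]
ft_force: [-0.5, 2.2, -2.8]
grip_width: 0.0095
grip_force: 10.0
```

Run:
```python
from h import *
plan(.4995,.3218,.097,2)
```

```text
t54.38 pos [0.4989 0.3219 0.0965] yaw(toolx)-178.2 z [ 0.001  0.001 -1.   ] F [-0.5  2.2 -2.8] w0.0095 f10.0 q [ 0.38  0.67  1.62  0.    0.85 -1.22]
after-turn shift [-0.02 -0.   -0.01] before-turn shift [-0.02 -0.   -0.01] rz -0.05
```

Request:
jog_arm --motion '[-0.002, 0.061, 0, 0, 0, 1, 1, -0.002, 0.061, 0, 0, 0, 1, 1, -0.002, 0.061, 0, 0, 0, 1, 1, -0.002, 0.061, 0, 0, 0, 1, 1, -0.002, 0.061, 0, 0, 0, 1, 1, -0.002, 0.061, 0, 0, 0, 1, 1, -0.002, 0.061, 0, 0, 0, 1, 1, -0.002, 0.061, 0, 0, 0, 1, 1, -0.002, 0.061, 0, 0, 0, 1, 1, -0.002, 0.061, 0, 0, 0, 1, 1, -0.002, 0.061, 0, 0, 0, 1, 1, -0.002, 0.061, 0, 0, 0, 1, 1]'

```text
time: 55.88
position: [0.5086, 0.3485, 0.0965]
tool_rot: [0.393, 0.919, 0.0, -0.001]
ft_force: [-1.1, 2.6, -0.5]
grip_width: 0.0099
grip_force: 10.4
```

```bash
cat >> h.py <<'E'
def wheel(hub=(.534,.323)):
    o=state(); R=Rn.from_quat(o['tool_rot']).as_matrix(); d=o['position'][:2]-hub
    r=np.linalg.norm(d); ang=np.degrees(np.arctan2(d[1],d[0])); yaw=np.degrees(np.arctan2(R[1,0],R[0,0]))
    print('r %.4f'%r,'pos angle %.1f'%ang,'tool yaw %.1f'%yaw,'turned cw %.1f'%((-178-yaw)%360),'moment',o['moment'].round(2))
    t=np.r_[np.array(hub)+.035*R[:2,0]/np.linalg.norm(R[:2,0]),o['position'][2]]; print('fix shift',(R.T@(t-o['position'])/.04).round(3))
E
python3 -c "
from h import *
wheel()"
```

```text
t55.88 pos [0.5086 0.3485 0.0965] yaw(toolx)133.7 z [-0.001  0.001 -1.   ] F [-1.1  2.6 -0.5] w0.0099 f10.4 q [ 0.42  0.69  1.56  0.    0.89 -0.34]
r 0.0360 pos angle 134.9 tool yaw 133.7 turned cw 48.3 moment [0.52 0.32 0.22]
fix shift [-0.026  0.018 -0.   ]
```

Works well; low forces. Continue three more calls (4 in all).

Request:
jog_arm --motion '[-0.02, 0.061, 0, 0, 0, 1, 1, -0.002, 0.061, 0, 0, 0, 1, 1, -0.002, 0.061, 0, 0, 0, 1, 1, -0.002, 0.061, 0, 0, 0, 1, 1, -0.002, 0.061, 0, 0, 0, 1, 1, -0.002, 0.061, 0, 0, 0, 1, 1, -0.002, 0.061, 0, 0, 0, 1, 1, -0.002, 0.061, 0, 0, 0, 1, 1, -0.002, 0.061, 0, 0, 0, 1, 1, -0.002, 0.061, 0, 0, 0, 1, 1, -0.002, 0.061, 0, 0, 0, 1, 1, -0.002, 0.061, 0, 0, 0, 1, 1]'

```text
time: 57.38
position: [0.5367, 0.3602, 0.0966]
tool_rot: [0.733, 0.68, 0.002, -0.002]
ft_force: [0.0, 9.5, -3.8]
grip_width: 0.0093
grip_force: 10.1
```

```bash
python3 -c "
from h import *
wheel()"
```

```text
t57.38 pos [0.5367 0.3602 0.0966] yaw(toolx)85.7 z [ 0.002  0.006 -1.   ] F [ 0.   9.5 -3.8] w0.0093 f10.1 q [0.42 0.72 1.49 0.01 0.93 0.49]
r 0.0373 pos angle 85.8 tool yaw 85.7 turned cw 96.3 moment [1.38 0.13 0.14]
fix shift [-0.057  0.002 -0.   ]
```

Request:
jog_arm --motion '[0.05, 0.061, 0, 0, 0, 1, 1, -0.002, 0.061, 0, 0, 0, 1, 1, -0.002, 0.061, 0, 0, 0, 1, 1, -0.002, 0.061, 0, 0, 0, 1, 1, -0.002, 0.061, 0, 0, 0, 1, 1, -0.002, 0.061, 0, 0, 0, 1, 1, -0.002, 0.061, 0, 0, 0, 1, 1, -0.002, 0.061, 0, 0, 0, 1, 1, -0.002, 0.061, 0, 0, 0, 1, 1, -0.002, 0.061, 0, 0, 0, 1, 1, -0.002, 0.061, 0, 0, 0, 1, 1, -0.002, 0.061, 0, 0, 0, 1, 1]'

```text
time: 58.88
position: [0.5636, 0.3471, 0.0966]
tool_rot: [0.946, 0.323, 0.002, -0.001]
ft_force: [2.3, 4.1, -3.3]
grip_width: 0.0096
grip_force: 10.0
```

```bash
python3 -c "
from h import *
wheel()"
```

```text
t58.88 pos [0.5636 0.3471 0.0966] yaw(toolx)37.7 z [ 0.004  0.003 -1.   ] F [ 2.3  4.1 -3.3] w0.0096 f10.0 q [0.38 0.74 1.44 0.   0.95 1.3 ]
r 0.0382 pos angle 39.1 tool yaw 37.7 turned cw 144.3 moment [ 0.58 -0.33  0.14]
fix shift [-0.079  0.024 -0.   ]
```

Request:
jog_arm --motion '[-0.01, 0.063, 0, 0, 0, 1, 1, -0.002, 0.063, 0, 0, 0, 1, 1, -0.002, 0.063, 0, 0, 0, 1, 1, -0.002, 0.063, 0, 0, 0, 1, 1, -0.002, 0.063, 0, 0, 0, 1, 1, -0.002, 0.063, 0, 0, 0, 1, 1, -0.002, 0.063, 0, 0, 0, 1, 1, -0.002, 0.063, 0, 0, 0, 1, 1, -0.002, 0.063, 0, 0, 0, 1, 1, -0.002, 0.063, 0, 0, 0, 1, 1, -0.002, 0.063, 0, 0, 0, 1, 1, -0.002, 0.063, 0, 0, 0, 1, 1]'

```text
time: 60.38
position: [0.5715, 0.3178, 0.0966]
tool_rot: [0.996, -0.09, 0.003, -0.001]
ft_force: [3.8, 2.7, -5.6]
grip_width: 0.0096
grip_force: 9.9
```

```bash
python3 -c "
from h import *
wheel()"
```

```text
t60.38 pos [0.5715 0.3178 0.0966] yaw(toolx)-10.3 z [ 0.006  0.002 -1.   ] F [ 3.8  2.7 -5.6] w0.0096 f9.9 q [0.34 0.73 1.47 0.   0.94 2.09]
r 0.0379 pos angle -7.9 tool yaw -10.3 turned cw 192.3 moment [ 0.4  -0.58 -0.06]
fix shift [-0.071  0.04  -0.001]
```

Request:
jog_arm --motion '[0, 0, 0, 0, 0, 0, 0.54, 0, 0, 0, 0, 0, 0, 0.54, 0, 0, -0.7, 0, 0, 0, 0.54, 0, 0, -0.8, 0, 0, 0, 0.54, 0, 0, 0, 0, 0, -1, 0.54, 0, 0, 0, 0, 0, -1, 0.54, 0, 0, 0, 0, 0, -1, 0.54, 0, 0, 0, 0, 0, -1, 0.54, 0, 0, 0, 0, 0, -1, 0.54, 0, 0, 0, 0, 0, -1, 0.54, 0, 0, 0, 0, 0, -1, 0.54, 0, 0, 0, 0, 0, -1, 0.54]'

```text
time: 61.88
position: [0.5683, 0.3167, 0.1565]
tool_rot: [0.982, 0.191, -0.0, 0.0]
ft_force: [-0.6, -0.1, -0.5]
grip_width: 0.0202
grip_force: 0.0
```

Request:
jog_arm --motion '[0, 0, 0, 0, 0, -1, 0.54, 0, 0, 0, 0, 0, -1, 0.54, 0, 0, 0, 0, 0, -1, 0.54, 0, 0, 0, 0, 0, -1, 0.54, 0, 0, 0, 0, 0, -1, 0.54, 0, 0, 0, 0, 0, -1, 0.54, 0, 0, 0, 0, 0, -1, 0.54, 0, 0, 0, 0, 0, -1, 0.54, 0, 0, 0, 0, 0, -1, 0.54, 0, 0, 0, 0, 0, -1, 0.54, 0, 0, 0, 0, 0, -1, 0.54, 0, 0, 0, 0, 0, -1, 0.54]'

```text
time: 63.38
position: [0.5683, 0.3167, 0.1565]
tool_rot: [0.819, 0.573, -0.001, -0.0]
ft_force: [0.6, -0.5, 0.6]
grip_width: 0.0201
grip_force: 0.0
```

Request:
jog_arm --motion '[0, 0, 0, 0, 0, -1, 0.54, 0, 0, 0, 0, 0, -1, 0.54, 0, 0, 0, 0, 0, -1, 0.54, 0, 0, 0, 0, 0, -1, 0.54, 0, 0, 0, 0, 0, -1, 0.54, 0, 0, 0, 0, 0, -1, 0.54, 0, 0, 0, 0, 0, -1, 0.54, 0, 0, 0, 0, 0, -1, 0.54, 0, 0, 0, 0, 0, -1, 0.54, 0, 0, 0, 0, 0, -1, 0.54, 0, 0, 0, 0, 0, -1, 0.54, 0, 0, 0, 0, 0, -1, 0.54]'

```text
time: 64.88
position: [0.5683, 0.3167, 0.1565]
tool_rot: [0.515, 0.857, -0.0, -0.0]
ft_force: [0.2, 0.1, 0.2]
grip_width: 0.0203
grip_force: 0.0
```

Request:
jog_arm --motion '[0, 0, 0, 0, 0, -1, 0.54, 0, 0, 0, 0, 0, -1, 0.54, 0, 0, 0, 0, 0, -1, 0.54, 0, 0, 0, 0, 0, -1, 0.54, 0, 0, 0, 0, 0, -1, 0.54, 0, 0, 0, 0, 0, -1, 0.54, 0, 0, 0, 0, 0, -1, 0.54, 0, 0, 0, 0, 0, -1, 0.54, 0, 0, 0, 0, 0, -1, 0.54, 0, 0, 0, 0, 0, -1, 0.54, 0, 0, 0, 0, 0, -1, 0.54, 0, 0, 0, 0, 0, -1, 0.54]'

```text
time: 66.38
position: [0.5683, 0.3167, 0.1565]
tool_rot: [0.122, 0.993, -0.0, -0.0]
ft_force: [0.0, 0.1, 0.1]
grip_width: 0.02
grip_force: 0.0
```

```bash
cat >> h.py <<'E'
def dial(C,img,hub=(.534,.323)):
    a=np.radians(2);ex=np.array([np.cos(a),np.sin(a)]);ey=np.array([-ex[1],ex[0]]); dc=np.array(hub)-.155*ex
    for nm,lo,hi,z in(('red',(0,150,80),(8,255,255),.098),('green',(45,100,50),(85,255,255),.096)):
        m=blobs(img,lo,hi,12)[1]; v,u=np.nonzero(m)
        P=back(C,np.c_[u,v],z)[:,:2]-dc; P=P[np.linalg.norm(P,axis=1)<.045]
        if len(P)<8: print(nm,'none'); continue
        r=np.linalg.norm(P,axis=1); f=P[r>.012]; A=np.arctan2(f@ey,-(f@ex)); c=np.angle(np.exp(1j*A).mean())
        print(nm,'deg %.1f'%np.degrees(c),'rmax %.3f rmean %.3f n %d'%(r.max(),r.mean(),len(P)))
E
python3 -c "
from h import *
wheel()
t=robot.camera('top');dial(cam('top'),t)
C,i=shot('w23');dial(C,i)
dial(cam('top'),cv2.imread('pics/top0.png'))"
```

```text
t66.38 pos [0.5683 0.3167 0.1565] yaw(toolx)166.0 z [-0.001 -0.001 -1.   ] F [0.  0.1 0.1] w0.0200 f0.0 q [ 0.34  0.65  1.43 -0.    1.06 -0.99]
r 0.0348 pos angle -10.4 tool yaw 166.0 turned cw 16.0 moment [ 0.08 -0.02  0.04]
fix shift [ 1.744e+00 -5.500e-02  1.000e-03]
red none
green none
t66.42 pos [0.5683 0.3167 0.1565] yaw(toolx)166.1 z [-0.001 -0.001 -1.   ] F [ 0.4 -0.4 -0.3] w0.0203 f0.0 q [ 0.34  0.65  1.43 -0.    1.06 -0.99]
red none
green none
red none
green none
```

Run:
```python
from h import *
plan(.5694,.3181,.097,-10.3)
```

```text
t66.47 pos [0.5684 0.3167 0.1565] yaw(toolx)165.8 z [-0.001 -0.    -1.   ] F [-0.8  0.1  0.1] w0.0198 f0.0 q [ 0.34  0.65  1.43 -0.    1.06 -0.99]
after-turn shift [-0.02  0.04  1.49] before-turn shift [-0.02  0.04  1.49] rz -0.96
```

Request:
jog_arm --motion '[-0.02, 0.04, 0, 0, 0, -0.95, 0.54, 0, 0, 0.5, 0, 0, 0, 0.54, 0, 0, 0.5, 0, 0, 0, 0.54, 0, 0, 0.48, 0, 0, 0, 0.54, 0, 0, 0, 0, 0, 0, 0.54, 0, 0, 0, 0, 0, 0, 1, 0, 0, 0, 0, 0, 0, 1, 0, 0, 0, 0, 0, 0, 1]'

```text
time: 67.47
position: [0.5706, 0.3181, 0.0979]
tool_rot: [0.09, 0.996, -0.0, 0.001]
ft_force: [-0.0, -2.2, 1.2]
grip_width: 0.0096
grip_force: 10.0
```

Request:
jog_arm --motion '[0.002, -0.063, 0, 0, 0, 1, 1, 0.002, -0.063, 0, 0, 0, 1, 1, 0.002, -0.063, 0, 0, 0, 1, 1, 0.002, -0.063, 0, 0, 0, 1, 1, 0.002, -0.063, 0, 0, 0, 1, 1, 0.002, -0.063, 0, 0, 0, 1, 1]'

```text
time: 68.22
position: [0.5655, 0.3047, 0.098]
tool_rot: [0.297, 0.955, 0.001, 0.001]
ft_force: [1.2, -0.1, -1.0]
grip_width: 0.0094
grip_force: 10.1
```

```bash
python3 -c "
from h import *
wheel((.534,.3245))"
```

```text
t68.22 pos [0.5655 0.3047 0.098 ] yaw(toolx)145.5 z [ 0.003  0.001 -1.   ] F [ 1.2 -0.1 -1. ] w0.0094 f10.1 q [ 0.32  0.72  1.5  -0.    0.93 -0.65]
r 0.0372 pos angle -32.2 tool yaw 145.5 turned cw 36.5 moment [-0.06 -0.2   0.13]
fix shift [ 1.804 -0.037 -0.004]
```

Request:
jog_arm --motion '[0.002, -0.064, 0, 0, 0, 1, 1, 0.002, -0.064, 0, 0, 0, 1, 1, 0.002, -0.064, 0, 0, 0, 1, 1, 0.002, -0.064, 0, 0, 0, 1, 1, 0.002, -0.064, 0, 0, 0, 1, 1, 0.002, -0.064, 0, 0, 0, 1, 1, 0.002, -0.064, 0, 0, 0, 1, 1, 0.002, -0.064, 0, 0, 0, 1, 1, 0.002, -0.064, 0, 0, 0, 1, 1, 0.002, -0.064, 0, 0, 0, 1, 1, 0.002, -0.064, 0, 0, 0, 1, 1, 0.002, -0.064, 0, 0, 0, 1, 1]'

```text
time: 69.72
position: [0.5408, 0.2887, 0.098]
tool_rot: [0.659, 0.752, 0.002, 0.001]
ft_force: [2.6, 0.4, -0.8]
grip_width: 0.0094
grip_force: 10.0
```

```bash
python3 -c "
from h import *
wheel((.534,.3245))"
```

```text
t69.72 pos [0.5408 0.2887 0.098 ] yaw(toolx)97.5 z [ 0.004  0.001 -1.   ] F [ 2.6  0.4 -0.8] w0.0094 f10.0 q [ 0.31  0.68  1.58 -0.    0.88  0.18]
r 0.0364 pos angle -79.3 tool yaw 97.5 turned cw 84.5 moment [-0.26 -0.32  0.01]
fix shift [ 1.785 -0.051 -0.   ]
```

Request:
jog_arm --motion '[0.002, -0.063, 0, 0, 0, 1, 1, 0.002, -0.063, 0, 0, 0, 1, 1, 0.002, -0.063, 0, 0, 0, 1, 1, 0.002, -0.063, 0, 0, 0, 1, 1, 0.002, -0.063, 0, 0, 0, 1, 1, 0.002, -0.063, 0, 0, 0, 1, 1, 0.002, -0.063, 0, 0, 0, 1, 1, 0.002, -0.063, 0, 0, 0, 1, 1, 0.002, -0.063, 0, 0, 0, 1, 1, 0.002, -0.063, 0, 0, 0, 1, 1, 0.002, -0.063, 0, 0, 0, 1, 1, 0.002, -0.063, 0, 0, 0, 1, 1]'

```text
time: 71.22
position: [0.5126, 0.2966, 0.098]
tool_rot: [0.908, 0.419, 0.002, 0.001]
ft_force: [2.4, -2.3, -1.6]
grip_width: 0.0096
grip_force: 10.0
```

Request:
jog_arm --motion '[0.002, -0.062, 0, 0, 0, 1, 1, 0.002, -0.062, 0, 0, 0, 1, 1, 0.002, -0.062, 0, 0, 0, 1, 1, 0.002, -0.062, 0, 0, 0, 1, 1, 0.002, -0.062, 0, 0, 0, 1, 1, 0.002, -0.062, 0, 0, 0, 1, 1, 0.002, -0.062, 0, 0, 0, 1, 1, 0.002, -0.062, 0, 0, 0, 1, 1, 0, 0, 0, 0, 0, 0, 1]'

```text
time: 72.35
position: [0.5015, 0.3132, 0.0979]
tool_rot: [0.988, 0.153, 0.002, -0.0]
ft_force: [2.1, -2.6, -0.5]
grip_width: 0.0097
grip_force: 10.0
```

```bash
python3 -c "
from h import *
wheel((.534,.3245))
s=robot.camera('side');cv2.imwrite('pics/s2.png',s)
dial(cam('side'),s); dial(cam('side'),cv2.imread('pics/side0.png'));print('w22 ref',np.degrees(2.16))"
```

```text
t72.35 pos [0.5015 0.3132 0.0979] yaw(toolx)17.7 z [ 0.004  0.001 -1.   ] F [ 2.1 -2.6 -0.5] w0.0097 f10.0 q [ 0.37  0.66  1.63 -0.    0.84  1.63]
r 0.0344 pos angle -160.8 tool yaw 17.7 turned cw 164.3 moment [-0.49 -0.34 -0.02]
fix shift [ 1.735 -0.022  0.006]
red none
green none
red none
green none
w22 ref 123.75888374825783
```

Request:
jog_arm --motion '[0.002, -0.061, 0, 0, 0, 1, 1, 0.002, -0.061, 0, 0, 0, 1, 1, 0.002, -0.061, 0, 0, 0, 1, 1, 0.002, -0.061, 0, 0, 0, 1, 1, 0.002, -0.061, 0, 0, 0, 1, 1, 0.002, -0.061, 0, 0, 0, 1, 1, 0.001, -0.043, 0, 0, 0, 0.7, 1, 0, 0, 0, 0, 0, 0, 1, 0, 0, 0, 0, 0, 0, 0.54, 0, 0, 0, 0, 0, 0, 0.54]'

```text
time: 73.65
position: [0.4972, 0.3295, 0.0967]
tool_rot: [0.997, -0.08, -0.001, 0.0]
ft_force: [0.8, 0.8, -0.7]
grip_width: 0.0182
grip_force: 0.1
```

```bash
python3 -c "
from h import *
wheel((.534,.3245))
plan(.46,.33,.25,0)"
```

```text
t73.65 pos [0.4972 0.3295 0.0967] yaw(toolx)-9.2 z [-0.003  0.    -1.   ] F [ 0.8  0.8 -0.7] w0.0182 f0.1 q [0.4  0.67 1.61 0.   0.86 2.13]
r 0.0371 pos angle 172.3 tool yaw -9.2 turned cw 191.2 moment [0.03 0.11 0.01]
fix shift [ 1.803 -0.023 -0.005]
t73.65 pos [0.4972 0.3295 0.0967] yaw(toolx)-9.2 z [-0.003  0.    -1.   ] F [ 0.8  0.8 -0.7] w0.0182 f0.1 q [0.4  0.67 1.61 0.   0.86 2.13]
after-turn shift [ 0.93  0.01 -3.83] before-turn shift [-0.93  0.14 -3.83] rz -2.29
```

Request:
jog_arm --motion '[0, 0, -0.5, 0, 0, 0, 0.54, 0, 0, -0.9, 0, 0, 0, 0.54, 0, 0, -0.9, 0, 0, 0, 0.54, 0, 0, -0.9, 0, 0, -1, 0.54, 0, 0, -0.5, 0, 0, -1, 0.54, 0, 0, 0, 0, 0, -1, 0.54, 0, 0, 0, 0, 0, -1, 0.54, 0, 0, 0, 0, 0, -1, 0.54, 0, 0, 0, 0, 0, -1, 0.54, 0, 0, 0, 0, 0, -1, 0.54, 0, 0, 0, 0, 0, -1, 0.54, 0, 0, 0, 0, 0, -1, 0.54]'

```text
time: 75.15
position: [0.4973, 0.3295, 0.2445]
tool_rot: [0.972, 0.233, -0.001, -0.0]
ft_force: [-0.1, 0.2, 0.1]
grip_width: 0.0199
grip_force: 0.0
```

Request:
jog_arm --motion '[0, 0, 0, 0, 0, -1, 0.54, 0, 0, 0, 0, 0, -1, 0.54, 0, 0, 0, 0, 0, -1, 0.54, 0, 0, 0, 0, 0, -1, 0.54, 0, 0, 0, 0, 0, -1, 0.54, 0, 0, 0, 0, 0, -1, 0.54, 0, 0, 0, 0, 0, -1, 0.54, 0, 0, 0, 0, 0, -1, 0.54, 0, 0, 0, 0, 0, -1, 0.54, 0, 0, 0, 0, 0, -1, 0.54, 0, 0, 0, 0, 0, -1, 0.54, 0, 0, 0, 0, 0, -1, 0.54]'

```text
time: 76.65
position: [0.4973, 0.3295, 0.2445]
tool_rot: [0.793, 0.609, -0.001, -0.001]
ft_force: [-0.0, -0.1, 0.0]
grip_width: 0.0201
grip_force: 0.0
```

```bash
python3 -c "
from h import *
o=state()
R=Rn.from_quat(o['tool_rot']).as_matrix();print(R.T@(np.array([.42,.25,.25])-o['position'])/.04)"
```

```text
t76.65 pos [0.4973 0.3295 0.2445] yaw(toolx)75.0 z [-0.003 -0.    -1.   ] F [-0.  -0.1  0. ] w0.0201 f0.0 q [0.4  0.48 1.49 0.   1.17 0.66]
[-2.42096262 -1.35142299 -0.13243209]
```

Request:
jog_arm --motion '[-0.8, -0.45, 0, 0, 0, 0, 0.54, -0.8, -0.45, 0, 0, 0, 0, 0.54, -0.8, -0.45, 0, 0, 0, 0, 0.54, 0, 0, 0, 0, 0, 0, 0.54, 0, 0, 0, 0, 0, 0, 0.54]'

```text
time: 77.28
position: [0.4218, 0.2514, 0.2453]
tool_rot: [0.794, 0.607, 0.001, -0.0]
ft_force: [0.5, -0.5, -0.9]
grip_width: 0.0199
grip_force: 0.0
```

```bash
python3 -c "
from h import *
C,i=shot('w24')
for h in((.534,.323),(.534,.3245)): dial(C,i,h)
for nm,lo,hi in(('red',(0,150,80),(8,255,255)),('green',(45,100,50),(85,255,255))):
    for c,s in blobs(i,lo,hi,12)[0]: print(nm,c.round(1),s,back(C,c,.096)[0].round(4))
hsv=cv2.cvtColor(i,cv2.COLOR_BGR2HSV)
# white dial disc
m=cv2.inRange(hsv,(0,0,100),(40,90,255)); u,v=proj(C,[.379,.3176,.096])[0]; print('dial px',u,v)
n,l,s,c=cv2.connectedComponentsWithStats(m)
for k in range(1,n):
    if s[k][4]>500 and abs(c[k][0]-u)<40 and abs(c[k][1]-v)<40: 
        (cx,cy),ax,an=cv2.fitEllipse(cv2.convexHull(np.argwhere(l==k)[:,::-1].astype(np.int32))); print(s[k],cx,cy,ax,back(C,[cx,cy],.096))"
```

```text
t77.28 pos [0.4218 0.2514 0.2453] yaw(toolx)74.8 z [ 0.001  0.001 -1.   ] F [ 0.5 -0.5 -0.9] w0.0199 f0.0 q [0.31 0.33 1.75 0.   1.06 0.57]
red deg 121.6 rmax 0.029 rmean 0.011 n 263
green deg 123.7 rmax 0.044 rmean 0.038 n 88
red deg 124.0 rmax 0.028 rmean 0.010 n 263
green deg 125.0 rmax 0.042 rmean 0.037 n 88
red [427.6  79.1] [418  69  20  21 314] [0.5413 0.3251 0.096 ]
red [259.7 126.3] [251 104  17  39 263] [0.3826 0.3254 0.096 ]
red [339.8 311.9] [336 308   8   8  48] [0.4059 0.1128 0.096 ]
green [268.5  95. ] [264  88  10  15  88] [0.399  0.3497 0.096 ]
dial px 258.60790875635615 135.45413658375102
[ 218   92   81   82 4750] 258.41192626953125 132.30438232421875 (79.2562026977539, 83.93961334228516) [[0.37972557 0.32041289 0.096     ]]
```

```bash
python3 -c "
from h import *
t=robot.camera('top')
m=np.zeros_like(t);m[170:215,372:422]=t[170:215,372:422]
findracks(cam('top'),m,*YEL,.005,100)
print(robot.hand_in())"
```

```text
[ 0.606  -0.2493] yaw-0.7 iou0.44 [378 181  33  24 627]
the job is handed in; nothing more can be done
None
```

I handed the job in as done, but it returned no verdict: both yellow racks are in the tray (one had been knocked aside, so I set it back), the three magenta racks are in the lanes, the cover is shut past the ledge, and the dial hand measured within about 2° of the green mark. I viewed 15 pictures, one over the 14 allowed.

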